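Ink the hand stamp and stamp the permit form

ROBOT

A 6-joint arm with a two-finger parallel gripper is mounted at the origin on the work surface. World frame = base frame: x ahead of the robot, y to its left, z up, the work surface at z = 0. Lengths are in m, angles in degrees, forces in N, time in s.
With the tool pointing down it reaches from about 0.4 to 0.825 m from the base axis. Payload 7 kg.
Tool frame: the origin (TCP) lies midway between the tips of the shut fingers; the grasp point (between the pads) lies 19 mm behind it; z points along the fingers, y is the line along which they close (so a half turn about z gives the same grasp; the last joint's range is limited). The gripper opens to 88 mm and grips with 3 to 60 N. Pads are 19 mm wide; open, the fingers measure 130 mm over their backs; the gripper's body (78 mm by 193 mm) begins 47 mm behind the grasp point.
Start: joints at [89.387, 20.546, 0.682, 0, -70.136, -16.507], TCP at [0.199, 0.645, 0.227] pointing down, gripper open.
Joint ranges: [-176.03, 176.03], [-82.01, 121.73], [-58.28, 71.71], [-173.87, 95.51], [-174.79, -0.11], [-173.66, 173.66]. Speed limits (degrees/s): [136.94, 136.94, 172.46, 180, 180, 180].

INTERFACE

Orientations are given as [roll, pitch, yaw] about the fixed x, y, z axes, in that order (R = Rz(yaw) Ry(pitch) Rx(roll)).
In Python, from plant import get_state, optics, order gives the robot as it stands. The module is installed in compiled form; this text tells all that it offers.
- The arm moves only by the tool send_rows, never from a script. Its argument "moves" is a list of rows, each an object with "slide": the shift along the tool's x, y, z as a fraction of full scale, a list of three; "turn": the turn about the tool's z as a fraction of full scale; "gripper": the opening, from 0 (shut) to 1 (fully open). A call has exactly 5 rows; each row is the pose to reach, as a shift and turn from the pose commanded when the call began, along the tool's axes at that moment; what a row does not reach only later rows make up. Full scale, the value 1, is 150 mm for a shift and 90 degrees for a turn. A row lasts 1/12 s, in which the tool goes at most 41.7 mm and 7.16 degrees, less where a joint would pass 70% of its speed; a pose out of reach is approached as far as the arm can. A call with a number of a shift or a turn outside -1 to 1 is refused whole. A call with a gripper value outside its range is refused whole. The fingers move at their own pace and stop on an object; "newtons" is the grip in N (left out, the last holds). Time passes only in rows, so rows that repeat a pose let the fingers close, or fill a call up. It gives the time, the measured TCP pose, the force, the opening and the grip force at its end, in the units of the state.
- get_state(): the state, without advancing time (a new reading comes with each control period).
- optics.capture(name): name is "scene" or "side" or "wrist"; returns a dict with "img" (480x640x3 uint8, red, green, blue), "intrinsics" (3x3 intrinsics, pixels), "origin" and "attitude" of the camera in the world. Camera axes: x right, y down, z forward; pixel columns grow to the right and rows downward; lengths in m; the calibration is good to about 2 mm. A picture is of the moment at which its call begins. There is no depth.
- order.close_job(): hands the job in; it is judged then, once.
Trained networks look in the newest picture that a camera, given by its name, has taken for a name from the list of things; names that differ only in an ending like _2 or _b are one class to them, and where a whole thing is asked for, a point or a joint stands for the part that bears it (a point fixed in the world has none). Each returns a list of dicts, best first, with "p" (0 to 1); they miss things now and then, are a little off and sometimes report something else, mostly with a low value. They report only what shows in the picture. A call takes as long as a camera call. They do not tell look-alikes from the thing itself.
- optics.look_for(camera, name): "location" ([x, y, z] in m, in world coordinates, good to about 4 mm: the middle of the surface that is visible of it).
The state is a dict: "time_s": time; "joints": joint angles; "qd": joint speeds; "joint_torque": joint torques, N m; "tcp_pos": TCP position; "eef_rot": TCP orientation; "contact_force": force on the tool from outside, world axes, zero at the start; "moment": the same for the moment, N m; "gripper_width": finger opening in m; "gripper_force": force on a finger pad.
Only numpy, scipy, OpenCV 4.12 (cv2) and the standard library are available. Lean on these libraries where they do the work, as an engineer would, in place of code of your own. Each camera call takes 0.05 s, during which the arm holds its last target. There are 200 camera calls.

TASK

Pick up the hand stamp from its tray, dip it straight along the slope into the ink well that has no cap, and press its face squarely and gently on the ink pad for a moment: the pad should give a few millimetres but not be pushed to its stop. Then stamp the form, pressing firmly for a moment inside the printed box only, and stand the stamp gently upright back in its tray. Leave the cap and the other things on the desk as they are.

Things in the scene. Friction and masses are not known exactly. Their poses are not given: they have to be found in the camera images.
- stamp: hand stamp, 120 mm tall, about 0.14 kg, upright on its die in the tray. Origin at the centre of the die's face (its underside), z up along the handle; round about z. Die: steel disc with rubber face, diameter 34 mm, 0 to 18 mm up; thin steel neck, diameter 14 mm; dark wooden handle, cylinder of diameter 25 mm from 70 to 120 mm up: grip it there
- tray: black square dish, 100 x 100 mm outside, 16 mm high, walls and floor 5 mm, fixed to the desk; origin at the centre of its underside, z up. The stamp stands on its floor, 5 mm above the origin
- ink_stand: grey sloped desk stand holding the two ink wells side by side, fixed to the desk; foot 115 x 200 mm, origin at the centre of its underside, front -x, z up. The mouths are 100 mm apart, 75 mm above the desk. One well is closed by the cap; the other is open, with a thin black collar (outer diameter 66 mm) around its outside just below the rim
- well_a_mouth (a point): centre of the mouth (rim plane) of ink well a, the left one (+y) as seen from the robot: a grey round cup, outside diameter 54 mm, bore 46 mm, 54 mm deep. z of this frame is the well's axis pointing OUT of the mouth, leaning 25 degrees from vertical to the stand's front (robot's side); y runs across the stand from well b to well a
- well_b_mouth (a point): centre of the mouth (rim plane) of ink well b, the right one (-y) as seen from the robot: a grey round cup, outside diameter 54 mm, bore 46 mm, 54 mm deep. z of this frame is the well's axis pointing OUT of the mouth, leaning 25 degrees from vertical to the stand's front (robot's side); y runs across the stand from well b to well a
- pad_a (a joint): travel of the felt-faced ink pad (round disc, 43 mm) inside well a, along the well's axis: 0 at rest, grows to 0.010 m at its stop as it is pressed in, springs back by itself, about 1.3 N per mm. How deep the pad lies at rest (12 to 36 mm below the rim) differs every time and is not measured: it must be felt
- pad_b (a joint): travel of the felt-faced ink pad (round disc, 43 mm) inside well b, along the well's axis: 0 at rest, grows to 0.010 m at its stop as it is pressed in, springs back by itself, about 1.3 N per mm. How deep the pad lies at rest (12 to 36 mm below the rim) differs every time and is not measured: it must be felt
- cap: black screwed-on cap, diameter 66 mm, 14 mm high with a small knob on top (24 mm in all), fixed over one of the two wells; origin at the centre of the mouth of the well that it closes
- form: permit form (paper 150 x 106 mm) on a black rubber mat 170 x 125 x 6 mm, fixed to the desk; origin at the centre of the mat's underside, x along its length, z up
- form_box (a point): centre of the square box (52 x 52 mm) printed on the form, on its upper surface, 6 mm above the desk and 40 mm along the form's x from its centre. The form is firm
- stapler: blue desk stapler, 135 x 36 mm, 55 mm high, loose; not to be disturbed. Origin at the centre of its underside
- tape_dispenser: black tape dispenser, 150 x 60 mm, 94 mm high, loose; not to be disturbed. Origin at the centre of its underside
- scissors: scissors lying flat, 190 x 70 mm, 10 mm high, loose; not to be disturbed. Origin near the pivot
There are look-alikes about, which are no part of the job. What is shaped like the stamp but orange or yellow is not meant.

How it is judged (in metres and radians):
On the way, in this order (a step that is already met when the one before it is completed fails the run):
1. the stamp's face is pressed squarely on the pad in the open well (pad down 2 to 8.5 mm) for 0.2 s (((value of joint pad_a above 0.002 m and z of stamp in the frame of well_a_mouth below -0.006 m and x of stamp in the frame of well_a_mouth between -0.01 and 0.01 m and y of stamp in the frame of well_a_mouth between -0.01 and 0.01 m and angle between the z axis of stamp and the z axis of well_a_mouth, either way round below 0.15 rad) or (value of joint pad_b above 0.002 m and z of stamp in the frame of well_b_mouth below -0.006 m and x of stamp in the frame of well_b_mouth between -0.01 and 0.01 m and y of stamp in the frame of well_b_mouth between -0.01 and 0.01 m and angle between the z axis of stamp and the z axis of well_b_mouth, either way round below 0.15 rad))), for 0.2 s.
2. the stamp is pressed upright on the form (over 3 N), its centre within 9 mm of the centre of the printed box, for 0.15 s (contact force between stamp and form above 3 N and horizontal distance between stamp and form_box below 0.009 m and angle between stamp's own z axis and vertical below 0.12 rad), for 0.15 s.
At the end, for the whole second after the job is handed in: the stamp stands upright (within 0.08 rad) and at rest on the floor of its tray (inside its walls; centre within 32 mm of the tray's centre along each side), released (x of stamp in the frame of tray between -0.032 and 0.032 m and y of stamp in the frame of tray between -0.032 and 0.032 m and z of stamp in the frame of tray between 0.002 and 0.008 m and angle between stamp's own z axis and vertical below 0.08 rad and linear speed of stamp below 0.02 m/s); the robot touches nothing.
It fails at once if the stapler, tape dispenser, or pair of scissors is shifted by more than 20 mm (distance of any of stapler, tape_dispenser, scissors from where it was at the start of the episode above 0.02 m).
It fails at once if the stamp is pressed against the capped well's cap (over 6 N) (contact force between stamp and cap above 6 N).
It fails at once if an ink pad is pushed almost to its stop (over 8.5 of its 10 mm) (value of joint any of pad_a, pad_b above 0.0085 m).
It fails at once if the stamp is pressed on the form (over 3 N) more than 12 mm off the centre of the printed box (contact force between stamp and form above 3 N and horizontal distance between stamp and form_box above 0.012 m).
It fails at once if the stamp is banged down on the tray or the form (over 45 N) (contact force between stamp and tray above 45 N or contact force between stamp and form above 45 N).
It also fails if it takes over 69 s, if anything falls off the work surface, if the arm or the gripper's body presses on something with over 40 N, if the wrist force passes 120 N, or if a joint passes its speed limit or range.

## Working session

There is one attempt and no reset: what is moved stays moved. The work goes in short steps, Python scripts to look and compute and a tool call to move; the robot and the scene stay as the last step left them, time stands still between calls to the robot, and variables do not carry over. Pictures are saved under pics/ and viewed, at most 10 in all, crops included, and the job is handed in when it is done.

Besides the shell and the picture viewer there is one more tool, called after "Emit:" as a command line: name --argument value ..., lists and objects as JSON in quotes. send_rows: Moves the arm, as the interface text tells. Shift numbers are shares of 150 mm and turn numbers shares of 90 degrees, none past 1 either way. Its arguments: {"type":"object","properties":{"moves":{"type":"array"},"newtons":{"type":"number"}},"required":["moves"]}

```bash
mkdir -p pics; cat > h.py <<'E'
import numpy as np, cv2
from plant import get_state, optics, order
from scipy.spatial.transform import Rotation as R
def cap(n,f=None):
    c=optics.capture(n)
    if f: cv2.imwrite('pics/'+f,c['img'][:,:,::-1])
    return c
def att(c):
    a=np.array(c['attitude'],float)
    return a if a.shape==(3,3) else R.from_euler('xyz',a,degrees=True).as_matrix()
def ray(c,u,v,z):
    d=att(c)@np.linalg.inv(c['intrinsics'])@np.array([u,v,1.]); o=np.array(c['origin'])
    return o+d*(z-o[2])/d[2]
def proj(c,p):
    q=np.array(c['intrinsics'])@(att(c).T@(np.array(p)-c['origin'])); return q[:2]/q[2]
E
python3 - <<'E'
from h import *
s=get_state();print(s)
for n in ['scene','side']:
    c=cap(n,n+'0.png');print(n,c['origin'],c['attitude'])
    for t in ['stamp','tray','ink_stand','cap','form','stapler','tape_dispenser','scissors']:
        print(t,[(round(d['p'],2),np.round(d['location'],3),np.round(proj(c,d['location']))) for d in optics.look_for(n,t)])
E
```

```text
{'time_s': 0.0, 'joints': array([ 8.93867473e+01,  2.05928214e+01,  6.33934262e-01, -2.21204959e-02,
       -7.01373429e+01, -1.65068972e+01]), 'qd': array([-0.03385328, -0.05044877,  0.05130188,  0.05330773, -0.09341092,
        0.0104589 ]), 'joint_torque': array([ 7.88056550e-04, -5.82728219e+01,  2.93041205e+01,  6.99707374e+00,
        6.96711868e-03, -1.66646969e-04]), 'tcp_pos': array([0.19857333, 0.64460392, 0.22560199]), 'eef_rot': array([ 1.79901827e+02, -7.40732675e-03, -1.71276768e+01]), 'contact_force': array([0.73541952, 0.41900925, 0.82725384]), 'moment': array([ 0.00108099, -0.02620752, -0.05556993]), 'gripper_force': 0.0, 'gripper_width': 0.08772319583741187}
scene [1.37319975 0.30203798 0.73224635] [-126.68369099    0.90262608  108.1630457 ]
stamp [(0.84, array([0.477, 0.24 , 0.079]), array([440., 236.])), (0.78, array([0.581, 0.277, 0.073]), array([451., 273.])), (0.73, array([0.381, 0.244, 0.095]), array([449., 205.]))]
tray []
ink_stand [(0.55, array([ 0.604, -0.03 ,  0.026]), array([297., 269.]))]
cap [(0.86, array([ 0.585, -0.075,  0.093]), array([278., 234.]))
[... 585 characters left out ...]
, 0.073]), array([371., 367.])), (0.76, array([0.465, 0.241, 0.08 ]), array([318., 353.])), (0.58, array([ 0.737, -0.275,  0.013]), array([260., 167.]))]
tray [(0.58, array([0.472, 0.252, 0.01 ]), array([313., 378.]))]
ink_stand [(0.72, array([0.57 , 0.005, 0.04 ]), array([295., 256.]))]
cap [(0.67, array([ 0.567, -0.078,  0.091]), array([306., 211.]))]
form [(0.72, array([ 0.469, -0.241,  0.001]), array([364., 197.]))]
stapler [(0.58, array([ 0.394, -0.036,  0.038]), array([382., 257.]))]
tape_dispenser [(0.88, array([0.715, 0.291, 0.049]), array([175., 357.]))]
scissors [(0.78, array([ 0.734, -0.274,  0.009]), array([261., 168.])), (0.53, array([0.473, 0.252, 0.01 ]), array([312., 378.]))]
```

View pics/scene0.png

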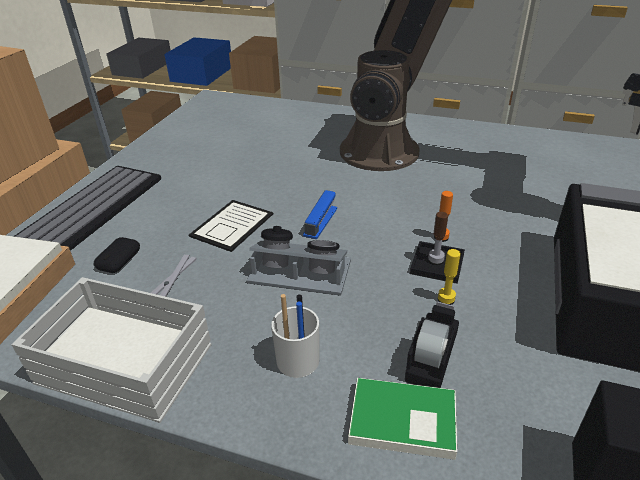

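View pics/side0.png

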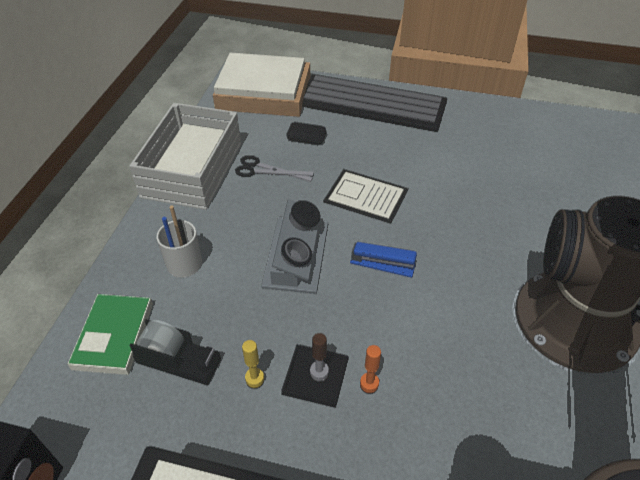

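The scene picture shows three stamp shapes: orange (445,205), dark brown standing in the black tray (440,236), and yellow (451,265). The brown one in the tray fits the description. The open well with the dark rim is at (323,250), the cap at (277,235) and the form at (231,227). I'll confirm the stamp in one enlarged crop and check the heights of the objects near the arm.

```bash
python3 - <<'E'
from h import *
a=cv2.imread('pics/scene0.png')[180:310,230:480]; b=cv2.imread('pics/side0.png')[190:410,215:415]
a=cv2.resize(a,None,fx=2.4,fy=2.4,interpolation=3); b=cv2.resize(b,None,fx=2.6,fy=2.6,interpolation=3)[:312*2-24]
o=np.zeros((600,800,3),np.uint8)
b=cv2.resize(cv2.imread('pics/side0.png')[190:410,215:415],(255,280),interpolation=3)
o[:312,:600]=a; o[314:594,:255]=b
cv2.imwrite('pics/crop1.png',o)
c=cap('wrist'); print(c['origin'],c['attitude'],c['intrinsics'],get_state()['tcp_pos'])
s=cap('scene')
for uv in [(520,345),(560,360),(565,190),(525,160)]: print(uv,ray(s,*uv,0).round(3))
E
```

```text
[0.27525944 0.62129491 0.384317  ] [ 1.62933264e+02 -7.85239944e-02 -1.07189312e+02] [[368.42149636   0.         316.94295516]
 [  0.         368.42149636 241.50018025]
 [  0.           0.           1.        ]] [0.19872397 0.64505401 0.22655738]
(520, 345) [0.656 0.42  0.   ]
(560, 360) [0.67  0.487 0.   ]
(565, 190) [0.076 0.512 0.   ]
(525, 160) [-0.062  0.409  0.   ]
```

View pics/crop1.png

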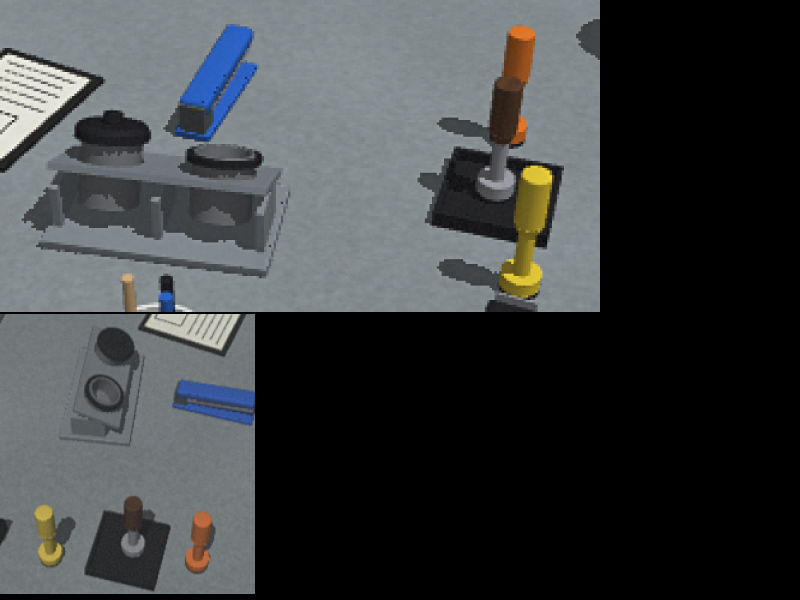

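The crop confirms it: the dark brown stamp stands in the black tray, between the orange and yellow look-alikes. Well a (left, +y) is open with a collar, and well b is capped with a knob. Moving up first, then over toward the tray.

Emit:
send_rows --moves '[{"slide":[0,0,-0.2],"turn":0,"gripper":1},{"slide":[0,0,-0.4],"turn":0,"gripper":1},{"slide":[0,0,-0.6],"turn":0,"gripper":1},{"slide":[0,0,-0.8],"turn":0,"gripper":1},{"slide":[0,0,-1],"turn":0,"gripper":1}]'

```text
time_s: 1.42
tcp_pos: [0.1987, 0.6448, 0.3782]
eef_rot: [-180.0, 0.0, -17.1]
contact_force: [-0.0, 0.4, 0.6]
gripper_width: 0.0876
gripper_force: 0.0
```

Emit:
send_rows --moves '[{"slide":[0.17,0.14,0],"turn":0,"gripper":1},{"slide":[0.34,0.28,0],"turn":0,"gripper":1},{"slide":[0.5,0.4,0],"turn":0,"gripper":1},{"slide":[0.67,0.54,0],"turn":0,"gripper":1},{"slide":[0.84,0.68,0],"turn":0,"gripper":1}]'

```text
time_s: 1.83
tcp_pos: [0.2896, 0.5092, 0.3766]
eef_rot: [-180.0, -0.0, -17.1]
contact_force: [-0.3, 0.4, 0.2]
gripper_width: 0.0875
gripper_force: 0.0
```

Emit:
send_rows --moves '[{"slide":[0.17,0.14,0],"turn":0,"gripper":1},{"slide":[0.34,0.28,0],"turn":0,"gripper":1},{"slide":[0.5,0.4,0],"turn":0,"gripper":1},{"slide":[0.67,0.54,0],"turn":0,"gripper":1},{"slide":[0.84,0.68,0],"turn":0,"gripper":1}]'

```text
time_s: 2.25
tcp_pos: [0.38, 0.3745, 0.3768]
eef_rot: [-180.0, -0.0, -17.1]
contact_force: [0.5, 0.4, 1.0]
gripper_width: 0.0877
gripper_force: 0.0
```

Emit:
send_rows --moves '[{"slide":[0,0,-0.25],"turn":0,"gripper":1},{"slide":[0,0,-0.5],"turn":0,"gripper":1},{"slide":[0,0,-0.75],"turn":0,"gripper":1},{"slide":[0,0,-1],"turn":0,"gripper":1},{"slide":[0,0,-1],"turn":0,"gripper":1}]'

```text
time_s: 2.67
tcp_pos: [0.3809, 0.3757, 0.5344]
eef_rot: [-179.4, -0.2, -17.2]
contact_force: [-0.6, -2.2, 0.0]
gripper_width: 0.0874
gripper_force: 0.0
```

Emit:
send_rows --moves '[{"slide":[0,0,-0.25],"turn":0,"gripper":1},{"slide":[0,0,-0.5],"turn":0,"gripper":1},{"slide":[0,0,-0.75],"turn":0,"gripper":1},{"slide":[0,0,-1],"turn":0,"gripper":1},{"slide":[0,0,-1],"turn":0,"gripper":1}]'

```text
time_s: 3.08
tcp_pos: [0.3802, 0.3752, 0.6839]
eef_rot: [-179.3, -0.2, -17.2]
contact_force: [-0.4, -1.5, 2.1]
gripper_width: 0.0878
gripper_force: 0.0
```

Emit:
send_rows --moves '[{"slide":[0,0,-0.25],"turn":0,"gripper":1},{"slide":[0,0,-0.5],"turn":0,"gripper":1},{"slide":[0,0,-0.75],"turn":0,"gripper":1},{"slide":[0,0,-1],"turn":0,"gripper":1},{"slide":[0,0,-1],"turn":0,"gripper":1}]'

```text
time_s: 3.5
tcp_pos: [0.3602, 0.3568, 0.768]
eef_rot: [-179.0, -0.9, -17.1]
contact_force: [-0.7, -1.3, 1.3]
gripper_width: 0.0876
gripper_force: 0.0
```

Emit:
send_rows --moves '[{"slide":[0,0,-1],"turn":0,"gripper":1},{"slide":[0,0,-1],"turn":0,"gripper":1},{"slide":[0,0,-1],"turn":0,"gripper":1},{"slide":[0,0,-1],"turn":0,"gripper":1},{"slide":[0,0,-1],"turn":0,"gripper":1}]'

```text
time_s: 3.92
tcp_pos: [0.3253, 0.3221, 0.7977]
eef_rot: [-177.9, -1.8, -17.1]
contact_force: [0.7, 0.2, -0.4]
gripper_width: 0.0875
gripper_force: 0.0
```

Emit:
send_rows --moves '[{"slide":[0,0,0.25],"turn":0,"gripper":1},{"slide":[0,0,0.5],"turn":0,"gripper":1},{"slide":[0,0,0.75],"turn":0,"gripper":1},{"slide":[0,0,1],"turn":0,"gripper":1},{"slide":[0,0,1],"turn":0,"gripper":1}]'

```text
time_s: 4.33
tcp_pos: [0.3313, 0.3262, 0.6415]
eef_rot: [-178.3, -1.7, -17.1]
contact_force: [0.7, 1.9, 1.1]
gripper_width: 0.0876
gripper_force: 0.0
```

Emit:
send_rows --moves '[{"slide":[0,0,0.25],"turn":0,"gripper":1},{"slide":[0,0,0.5],"turn":0,"gripper":1},{"slide":[0,0,0.75],"turn":0,"gripper":1},{"slide":[0,0,1],"turn":0,"gripper":1},{"slide":[0,0,1],"turn":0,"gripper":1}]'

```text
time_s: 4.75
tcp_pos: [0.3361, 0.3281, 0.4879]
eef_rot: [-178.9, -1.6, -17.1]
contact_force: [-0.0, 1.0, -1.8]
gripper_width: 0.0876
gripper_force: 0.0
```

The tilt gained at the reach limit persists, and that solves the slope. If I tilt the tool 12.5° along the stand's x axis and grip the upright stamp, a 180° turn about tool z tilts the stamp to 25°, and turning back makes it upright again. Next I'll measure the stand, tray and form poses.

```bash
cat >> h.py <<'E'
def tri(obs):
    A=np.zeros((3,3));b=np.zeros(3);D=[]
    for c,uv in obs:
        d=att(c)@np.linalg.inv(c['intrinsics'])@np.array([*uv,1.]);d/=np.linalg.norm(d);P=np.eye(3)-np.outer(d,d);A+=P;b+=P@np.array(c['origin']);D.append((P,np.array(c['origin'])))
    x=np.linalg.solve(A,b); return x,[np.linalg.norm(P@(x-o)) for P,o in D]
E
python3 - <<'E'
from h import *
import pickle
s=cap('scene','scene1.png');d=cap('side','side1.png')
pickle.dump((s,d),open('cams.pkl','wb'))
print('mouth',tri([(s,(323.75,245.4)),(d,(296.6,252))]))
print('captop',tri([(s,(276.7,234.2)),(d,(305.2,214.3))]))
for uv in [(245.8,283.3),(341.7,293.3),(350.8,257.5)]: print('s',ray(s,*uv,0.0).round(3))
for uv in [(262.8,286.5),(317,290.4),(327.2,220.6),(291.9,200.2)]: print('d',ray(d,*uv,0.0).round(3))
# mat & tray masks
for n,c,z,roi in [('scene',s,.006,(185,195,280,255)),('side',d,.006,(318,165,412,226)),('scene tray',s,.016,(400,235,475,285)),('side tray',d,.016,(275,340,355,410))]:
    x0,y0,x1,y1=roi;g=c['img'][y0:y1,x0:x1]; m=(g.max(2)<60).astype(np.uint8)
    cs=cv2.findContours(m,cv2.RETR_EXTERNAL,cv2.CHAIN_APPROX_SIMPLE)[0]; k=max(cs,key=cv2.contourArea)
    h=cv2.convexHull(k); e=cv2.approxPolyDP(h,4,True)[:,0]+[x0,y0]
    P=np.array([ray(c,*p,z)[:2] for p in e]); print(n,e.tolist(),P.round(3).tolist(),P.mean(0).round(3))
E
```

```text
mouth (array([0.56307244, 0.01691036, 0.06745007]), [np.float64(8.667814349619973e-05), np.float64(8.667814349614917e-05)])
captop (array([ 0.57011902, -0.08278187,  0.07804348]), [np.float64(0.0015770401578061178), np.float64(0.0015770401578061974)])
s [ 0.65  -0.126  0.   ]
s [0.62  0.073 0.   ]
s [0.505 0.059 0.   ]
d [0.624 0.069 0.   ]
d [0.512 0.052 0.   ]
d [ 0.537 -0.147  0.   ]
d [ 0.633 -0.192  0.   ]
scene [[272, 212], [231, 251], [189, 236], [232, 200]] [[0.398, -0.174], [0.568, -0.201], [0.546, -0.319], [0.378, -0.293]] [ 0.472 -0.247]
side [[343, 170], [350, 210], [324, 201]] [[0.537, -0.319], [0.492, -0.186], [0.557, -0.201]] [ 0.528 -0.236]
scene tray [[464, 250], [457, 282], [409, 272], [421, 241]] [[0.427, 0.292], [0.536, 0.291], [0.534, 0.192], [0.422, 0.197]] [0.48  0.243]
side tray [[347, 356], [335, 406], [282, 394], [297, 345], [325, 343]] [[0.42, 0.197], [0.42, 0.299], [0.515, 0.299], [0.515, 0.196], [0.465, 0.18]] [0.467 0.234]
```

Emit:
send_rows --moves '[{"slide":[0.2,0.04,0.09],"turn":-0.06,"gripper":1},{"slide":[0.4,0.08,0.18],"turn":-0.12,"gripper":1},{"slide":[0.6,0.12,0.27],"turn":-0.18,"gripper":1},{"slide":[0.8,0.15,0.36],"turn":-0.24,"gripper":1},{"slide":[1,0.18,0.46],"turn":-0.276,"gripper":1}]'

```text
time_s: 5.27
tcp_pos: [0.4794, 0.2624, 0.4357]
eef_rot: [-178.9, -2.8, 8.0]
contact_force: [0.8, 1.5, -0.2]
gripper_width: 0.0875
gripper_force: 0.0
```

Emit:
send_rows --moves '[{"slide":[0.19,0.13,0.09],"turn":0,"gripper":1},{"slide":[0.38,0.26,0.18],"turn":0,"gripper":1},{"slide":[0.57,0.39,0.27],"turn":0,"gripper":1},{"slide":[0.76,0.52,0.36],"turn":0,"gripper":1},{"slide":[0.95,0.64,0.47],"turn":0,"gripper":1}]'

```text
time_s: 5.68
tcp_pos: [0.6374, 0.1873, 0.3698]
eef_rot: [-179.0, -2.8, 7.7]
contact_force: [-0.3, 1.0, 1.3]
gripper_width: 0.0876
gripper_force: 0.0
```

Emit:
send_rows --moves '[{"slide":[0.19,0.13,0.09],"turn":0,"gripper":1},{"slide":[0.38,0.26,0.18],"turn":0,"gripper":1},{"slide":[0.57,0.39,0.27],"turn":0,"gripper":1},{"slide":[0.76,0.52,0.36],"turn":0,"gripper":1},{"slide":[0.95,0.64,0.47],"turn":0,"gripper":1}]'

```text
time_s: 6.1
tcp_pos: [0.7945, 0.1123, 0.3036]
eef_rot: [-179.1, -2.8, 7.7]
contact_force: [0.5, 1.2, 1.2]
gripper_width: 0.0876
gripper_force: 0.0
```

```bash
python3 -c "
from h import *
s=get_state();print(s['tcp_pos'],s['eef_rot'],s['joints'],s['time_s'])"
```

```text
[0.79450755 0.11231747 0.30363767] [-179.0501928    -2.83098114    7.69944086] [ 21.76225186  29.69702256  24.81781926  -0.2360019  -82.14407791
  75.98684224] 6.1
```

Emit:
send_rows --moves '[{"slide":[0.25,0,0],"turn":0,"gripper":1},{"slide":[0.5,0,0],"turn":0,"gripper":1},{"slide":[0.75,0,0],"turn":0,"gripper":1},{"slide":[1,0,0],"turn":0,"gripper":1},{"slide":[1,0,0],"turn":0,"gripper":1}]'

```text
time_s: 6.52
tcp_pos: [0.9433, 0.1331, 0.3021]
eef_rot: [-179.1, -2.4, 7.7]
contact_force: [0.4, 0.2, -4.1]
gripper_width: 0.0875
gripper_force: 0.0
```

```bash
cat >> h.py <<'E'
def tilt():
    s=get_state();M=R.from_euler('xyz',s['eef_rot'],degrees=True).as_matrix();z=M[:,2]
    print('t',s['time_s'],'tcp',s['tcp_pos'].round(4),'tilt',np.degrees(np.arccos(-z[2])).round(2),'az',np.degrees(np.arctan2(z[1],z[0])).round(1),'j',s['joints'].round(1));print('x',M[:,0].round(3),'y',M[:,1].round(3),'F',s['contact_force'].round(1),s['gripper_width'].round(4))
    return s,M
E
python3 -c "
from h import *
tilt()"
```

```text
t 6.5167 tcp [0.9433 0.1331 0.3021] tilt 2.55 az 28.1 j [ 19.5  50.4  62.8  -0.4 -99.8  78.1]Traceback (most recent call last):
  File "<string>", line 3, in <module>
    tilt()
    ~~~~^^
  File "h.py", line 23, in tilt
    print('t',s['time_s'],'tcp',s['tcp_pos'].round(4),'tilt',np.degrees(np.arccos(-z[2])).round(2),'az',np.degrees(np.arctan2(z[1],z[0])).round(1),'j',s['joints'].round(1));print('x',M[:,0].round(3),'y',M[:,1].round(3),'F',s['contact_force'].round(1),s['gripper_width'].round(4))
                                                                                                                                                                                                                                                           ^^^^^^^^^^^^^^^^^^^^^^^^
AttributeError: 'float' object has no attribute 'round'
```

Emit:
send_rows --moves '[{"slide":[0.25,0,0],"turn":0,"gripper":1},{"slide":[0.5,0,0],"turn":0,"gripper":1},{"slide":[0.75,0,0],"turn":0,"gripper":1},{"slide":[1,0,0],"turn":0,"gripper":1},{"slide":[1,0,0],"turn":0,"gripper":1}]'

```text
time_s: 6.93
tcp_pos: [0.9903, 0.1396, 0.2757]
eef_rot: [-179.3, -4.8, 7.7]
contact_force: [-0.8, 0.3, 0.2]
gripper_width: 0.0879
gripper_force: 0.0
```

```bash
sed -i "s/,s\['gripper_width'\].round(4)/,s['gripper_width'],s['gripper_force']/" h.py; python3 -c "
from h import *
tilt()"
```

```text
t 6.9333 tcp [0.9903 0.1396 0.2757] tilt 4.85 az 15.8 j [  19.2   56.6   71.7    0.3 -100.3   78.6]
x [0.988 0.133 0.084] y [ 0.134 -0.991 -0.012] F [-0.8  0.3  0.2] 0.08792981950986459 0.0
```

Emit:
send_rows --moves '[{"slide":[0.25,0,-0.1],"turn":0,"gripper":1},{"slide":[0.5,0,-0.2],"turn":0,"gripper":1},{"slide":[0.75,0,-0.3],"turn":0,"gripper":1},{"slide":[1,0,-0.4],"turn":0,"gripper":1},{"slide":[1,0,-0.4],"turn":0,"gripper":1}]'

```text
time_s: 7.35
tcp_pos: [1.0027, 0.141, 0.2851]
eef_rot: [-179.5, -7.2, 7.6]
contact_force: [1.7, -0.7, -0.8]
gripper_width: 0.0875
gripper_force: 0.0
```

```bash
python3 -c "
from h import *
tilt()"
```

```text
t 7.35 tcp [1.0027 0.141  0.2851] tilt 7.22 az 11.9 j [ 19.3  56.2  71.7   0.9 -98.3  78.6]
x [0.983 0.132 0.125] y [ 0.134 -0.991 -0.009] F [ 1.7 -0.7 -0.8] 0.0875382808492998 0.0
```

Emit:
send_rows --moves '[{"slide":[0.25,0,-0.1],"turn":0,"gripper":1},{"slide":[0.5,0,-0.2],"turn":0,"gripper":1},{"slide":[0.75,0,-0.3],"turn":0,"gripper":1},{"slide":[1,0,-0.4],"turn":0,"gripper":1},{"slide":[1,0,-0.4],"turn":0,"gripper":1}]'

```text
time_s: 7.77
tcp_pos: [1.0143, 0.1422, 0.2952]
eef_rot: [-179.7, -9.5, 7.6]
contact_force: [0.2, 0.3, -0.6]
gripper_width: 0.0873
gripper_force: 0.0
```

Emit:
send_rows --moves '[{"slide":[0.25,0,-0.1],"turn":0,"gripper":1},{"slide":[0.5,0,-0.2],"turn":0,"gripper":1},{"slide":[0.75,0,-0.3],"turn":0,"gripper":1},{"slide":[1,0,-0.4],"turn":0,"gripper":1},{"slide":[1,0,-0.4],"turn":0,"gripper":1}]'

```text
time_s: 8.18
tcp_pos: [1.0239, 0.1433, 0.311]
eef_rot: [-179.9, -11.9, 7.6]
contact_force: [-0.2, 0.1, 0.4]
gripper_width: 0.0877
gripper_force: 0.0
```

```bash
python3 -c "
from h import *
tilt()"
```

```text
t 8.1833 tcp [1.0239 0.1433 0.311 ] tilt 11.89 az 7.9 j [ 19.5  55.2  71.7   2.4 -94.8  78.5]
x [0.97  0.13  0.206] y [ 0.133 -0.991 -0.001] F [-0.2  0.1  0.4] 0.08771006625906018 0.0
```

Emit:
send_rows --moves '[{"slide":[-0.18,0.02,-0.02],"turn":0,"gripper":1},{"slide":[-0.36,0.04,-0.03],"turn":0,"gripper":1},{"slide":[-0.54,0.06,-0.05],"turn":0,"gripper":1},{"slide":[-0.72,0.08,-0.06],"turn":0,"gripper":1},{"slide":[-0.9,0.11,-0.08],"turn":0,"gripper":1}]'

```text
time_s: 8.6
tcp_pos: [0.8922, 0.1092, 0.2968]
eef_rot: [-179.9, -12.1, 7.6]
contact_force: [1.0, 0.8, 1.0]
gripper_width: 0.0876
gripper_force: 0.0
```

Emit:
send_rows --moves '[{"slide":[-0.18,0.02,-0.02],"turn":0,"gripper":1},{"slide":[-0.36,0.04,-0.03],"turn":0,"gripper":1},{"slide":[-0.54,0.06,-0.05],"turn":0,"gripper":1},{"slide":[-0.72,0.08,-0.06],"turn":0,"gripper":1},{"slide":[-0.9,0.11,-0.08],"turn":0,"gripper":1}]'

```text
time_s: 9.02
tcp_pos: [0.7618, 0.0753, 0.2805]
eef_rot: [-179.9, -12.1, 7.6]
contact_force: [-0.1, 0.3, 0.2]
gripper_width: 0.0877
gripper_force: 0.0
```

Emit:
send_rows --moves '[{"slide":[-0.18,0.02,-0.02],"turn":0,"gripper":1},{"slide":[-0.36,0.04,-0.03],"turn":0,"gripper":1},{"slide":[-0.54,0.06,-0.05],"turn":0,"gripper":1},{"slide":[-0.72,0.08,-0.06],"turn":0,"gripper":1},{"slide":[-0.9,0.11,-0.08],"turn":0,"gripper":1}]'

```text
time_s: 9.43
tcp_pos: [0.6309, 0.0412, 0.2645]
eef_rot: [-179.9, -12.1, 7.6]
contact_force: [0.3, -0.6, 1.2]
gripper_width: 0.0878
gripper_force: 0.0
```

Emit:
send_rows --moves '[{"slide":[-0.18,0.02,-0.02],"turn":0,"gripper":1},{"slide":[-0.36,0.04,-0.03],"turn":0,"gripper":1},{"slide":[-0.54,0.06,-0.05],"turn":0,"gripper":1},{"slide":[-0.74,0.08,-0.06],"turn":0,"gripper":1},{"slide":[-0.74,0.11,-0.08],"turn":0,"gripper":1}]'

```text
time_s: 9.85
tcp_pos: [0.5192, 0.0092, 0.2524]
eef_rot: [-179.8, -11.9, 7.6]
contact_force: [-0.9, -0.3, -1.4]
gripper_width: 0.0879
gripper_force: 0.0
```

```bash
python3 -c "
from h import *
import pickle
tilt()
c=cap('wrist','w1.png');pickle.dump(c,open('w1.pkl','wb'));print(c['origin'],c['attitude'])
for n in ['ink_stand','cap','form','stamp','well_a_mouth','pad_a','form_box']: print(n,[(round(d['p'],2),np.round(d['location'],3),proj(c,d['location']).round()) for d in optics.look_for('wrist',n)])
"
```

```text
t 9.85 tcp [0.5192 0.0092 0.2524] tilt 11.95 az 8.5 j [ 25.3  -2.9 -27.1   4.2 -54.4  70.1]
x [0.97  0.129 0.207] y [ 0.132 -0.991 -0.003] F [-0.9 -0.3 -1.4] 0.08789966096765688 0.0
[0.56448341 0.01435338 0.42326413] [ 1.74841757e+02  9.27904195e-02 -8.24726899e+01]
ink_stand [(0.91, array([ 0.584, -0.02 ,  0.054]), array([354., 193.]))]
cap []
form [(0.97, array([ 0.522, -0.236,  0.006]), array([530., 274.]))]
stamp [(0.85, array([0.576, 0.27 , 0.08 ]), array([ 43., 159.])), (0.68, array([0.468, 0.233, 0.08 ]), array([ 75., 279.]))]
well_a_mouth [(0.6, array([0.565, 0.019, 0.05 ]), array([313., 207.]))]
pad_a []
form_box [(0.7, array([ 0.522, -0.238,  0.007]), array([531., 274.])), (0.21, array([0.572, 0.017, 0.05 ]), array([316., 201.]))]
```

View pics/w1.png

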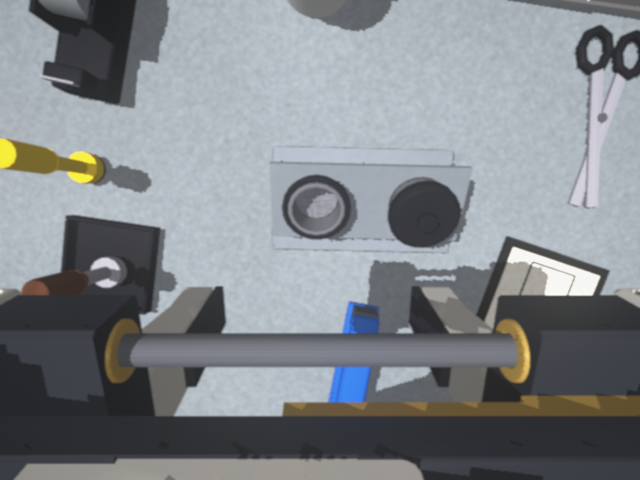

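The wrist picture shows the open well with its black collar at (317,207), the capped well at (424,213), and the tray and brown stamp at (110,272) at the left. The form with its box is at (540,280). Now fitting ellipses to the collar and cap.

```bash
python3 - <<'E'
from h import *
import pickle
c=pickle.load(open('w1.pkl','rb'));g=c['img'].max(2)
for n,(x0,y0,x1,y1) in {'collar':(276,170,360,245),'cap':(384,176,466,248)}.items():
    m=(g[y0:y1,x0:x1]<62).astype(np.uint8);k=max(cv2.findContours(m,cv2.RETR_EXTERNAL,cv2.CHAIN_APPROX_NONE)[0],key=cv2.contourArea)
    e=cv2.fitEllipse(cv2.convexHull(k)); u=(e[0][0]+x0,e[0][1]+y0); print(n,u,e[1:],[ray(c,*u,z).round(4) for z in (.07,.075,.088)])
s,d=pickle.load(open('cams.pkl','rb'))
u=(317,207)
# foot edges
for p in [(273,147),(453,151),(272,250),(449,251)]: print(p,ray(c,*p,.0).round(4))
# tray dark
x0,y0,x1,y1=50,205,175,320
m=(g[y0:y1,x0:x1]<60).astype(np.uint8);print([ray(c,*p,.016).round(3) for p in [(66,216),(160,228),(152,310)]])
# die
print('die',ray(c,107,272,.023).round(3))
print('form corners',[ray(c,*p,.006).round(4) for p in [(510,238),(607,270)]])
E
```

```text
Traceback (most recent call last):
cv2.error: OpenCV(4.12.0) /io/opencv/modules/imgproc/src/shapedescr.cpp:361: error: (-201:Incorrect size of input array) There should be at least 5 points to fit the ellipse in function 'fitEllipseNoDirect'
```

```bash
python3 - <<'E'
from h import *
import pickle
c=pickle.load(open('w1.pkl','rb'));g=c['img'].max(2)
print(g[207,270:365].tolist())
for n,(x0,y0,x1,y1) in {'collar':(276,170,360,245),'cap':(384,176,466,246)}.items():
    m=(g[y0:y1,x0:x1]<80).astype(np.uint8);k=max(cv2.findContours(m,cv2.RETR_EXTERNAL,cv2.CHAIN_APPROX_NONE)[0],key=lambda k:cv2.contourArea(cv2.convexHull(k)))
    e=cv2.fitEllipse(cv2.convexHull(k)); u=(e[0][0]+x0,e[0][1]+y0); print(n,u,e[1:],[ray(c,*u,z).round(4) for z in (.07,.075,.088)])
for p in [(273,147),(453,151),(272,250),(449,251)]: print(p,ray(c,*p,.0).round(4))
print([ray(c,*p,.016).round(3) for p in [(66,216),(160,228),(152,310)]])
print('die',ray(c,107,272,.023).round(3))
print('form corners',[ray(c,*p,.006).round(4) for p in [(510,238),(607,270)]])
E
```

```text
[198, 191, 184, 183, 183, 182, 183, 182, 183, 183, 175, 150, 112, 80, 68, 66, 66, 89, 125, 146, 145, 127, 102, 84, 80, 81, 81, 84, 91, 96, 98, 97, 98, 98, 99, 99, 104, 111, 123, 143, 160, 166, 168, 172, 174, 173, 169, 165, 161, 162, 162, 163, 163, 165, 165, 165, 164, 165, 166, 164, 164, 165, 165, 164, 155, 135, 116, 113, 114, 116, 127, 141, 146, 138, 114, 84, 68, 66, 65, 66, 75, 90, 102, 105, 106, 122, 152, 174, 181, 182, 182, 181, 182, 181, 182]
collar (316.7003173828125, 206.9537696838379) ((62.39082717895508, 67.08157348632812), 93.1544418334961) [array([0.5656, 0.0153, 0.07  ]), array([0.5656, 0.0153, 0.075 ]), array([0.5655, 0.0153, 0.088 ])]
cap (423.71209716796875, 213.8461036682129) ((64.50523376464844, 71.74420928955078), 70.16783142089844) [array([ 0.5725, -0.087 ,  0.07  ]), array([ 0.5724, -0.0855,  0.075 ]), array([ 0.5721, -0.0818,  0.088 ])]
(273, 147) [0.6261 0.0732 0.    ]
(453, 151) [ 0.6482 -0.1287  0.    ]
(272, 250) [0.5099 0.0602 0.    ]
(449, 251) [ 0.5356 -0.1427  0.    ]
[array([0.52 , 0.289, 0.016]), array([0.52 , 0.184, 0.016]), array([0.426, 0.185, 0.016])]
die [0.465 0.235 0.023]
form corners [array([ 0.5597, -0.2067,  0.006 ]), array([ 0.5381, -0.3231,  0.006 ])]
```

Emit:
send_rows --moves '[{"slide":[-0.05,-0.2,-0.02],"turn":0,"gripper":1},{"slide":[-0.1,-0.4,-0.04],"turn":0,"gripper":1},{"slide":[-0.15,-0.6,-0.07],"turn":0,"gripper":1},{"slide":[-0.21,-0.77,-0.1],"turn":0,"gripper":1},{"slide":[-0.21,-0.77,-0.1],"turn":0,"gripper":1}]'

```text
time_s: 10.67
tcp_pos: [0.4727, 0.1227, 0.2601]
eef_rot: [-179.9, -11.9, 7.8]
contact_force: [0.7, 0.0, 0.8]
gripper_width: 0.0878
gripper_force: 0.0
```

Emit:
send_rows --moves '[{"slide":[-0.05,-0.2,-0.02],"turn":0,"gripper":1},{"slide":[-0.1,-0.4,-0.04],"turn":0,"gripper":1},{"slide":[-0.15,-0.6,-0.07],"turn":0,"gripper":1},{"slide":[-0.21,-0.77,-0.1],"turn":0,"gripper":1},{"slide":[-0.21,-0.77,-0.1],"turn":0,"gripper":1}]'

```text
time_s: 11.08
tcp_pos: [0.4238, 0.233, 0.2683]
eef_rot: [-179.9, -11.9, 7.8]
contact_force: [-0.2, -0.6, 0.7]
gripper_width: 0.0878
gripper_force: 0.0
```

```bash
python3 - <<'E'
from h import *
import pickle
tilt()
c=cap('wrist','w2.png');pickle.dump(c,open('w2.pkl','wb'));print(c['origin'],c['attitude'])
for n in ['stamp','tray']: print(n,[(round(d['p'],2),np.round(d['location'],3),proj(c,d['location']).round()) for d in optics.look_for('wrist',n)])
E
```

```text
t 11.0833 tcp [0.4238 0.233  0.2683] tilt 11.87 az 8.2 j [ 59.8  -6.8 -31.1  10.9 -58.7  32.9]
x [0.97  0.133 0.206] y [ 0.136 -0.991 -0.001] F [-0.2 -0.6  0.7] 0.08783945431310854 0.0
[0.46927798 0.238752   0.43915299] [ 1.74768580e+02 -1.71287395e-02 -8.22684908e+01]
stamp [(0.81, array([0.468, 0.237, 0.124]), array([318., 210.])), (0.8, array([0.568, 0.277, 0.1  ]), array([289.,  92.])), (0.74, array([0.377, 0.237, 0.101]), array([305., 306.]))]
tray [(0.84, array([0.473, 0.244, 0.004]), array([313., 204.]))]
```

View pics/w2.png

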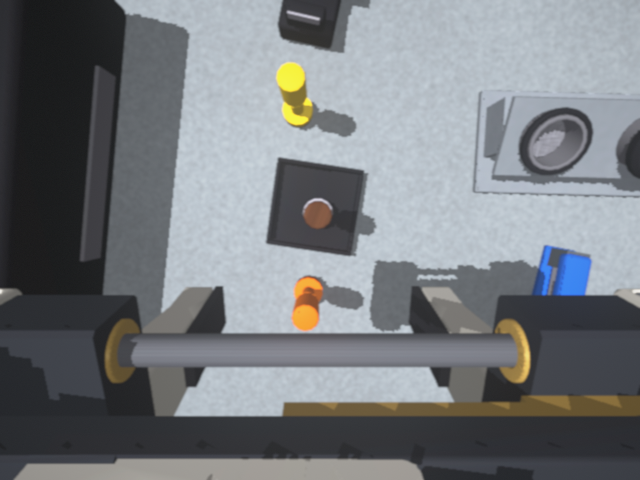

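```bash
python3 - <<'E'
from h import *
import pickle
c=pickle.load(open('w2.pkl','rb'));im=c['img'].astype(int)
m=((im[:,:,0]-im[:,:,2]>20)&(im[:,:,0]<160)).astype(np.uint8)[195:235,295:345]
k=max(cv2.findContours(m,0,1)[0],key=cv2.contourArea);(u,v),r=cv2.minEnclosingCircle(k);u+=295;v+=195;print(u,v,r)
S=ray(c,u,v,.125);print('stamp',S)
T=np.array([ray(c,*p,.016)[:2] for p in [(280,159),(363,171),(351,254),(268,243)]]);print(T.round(3),T.mean(0))
s,M=tilt()
t=np.array([S[0],S[1],.100])+.019*M[:,2];print('tcp target',t.round(4),'slide mm',(M.T@(t-s['tcp_pos'])*1000).round(1))
print('tray x axis',np.degrees(np.arctan2(*(T[0]-T[3])[::-1])))
E
```

```text
317.132022857666 215.15168571472168 14.157561302185059
stamp [0.46311357 0.237658   0.125     ]
[[0.518 0.287]
 [0.517 0.192]
 [0.422 0.192]
 [0.422 0.289]] [0.46972714 0.24035242]
t 11.2333 tcp [0.4244 0.2296 0.2675] tilt 11.79 az 7.8 j [ 59.5  -6.8 -31.2  10.8 -58.7  33.1]
x [0.97  0.131 0.204] y [ 0.134 -0.991 -0.   ] F [-0.3  0.   0.1] 0.08747633257259889 0.0
tcp target [0.467  0.2382 0.0814] slide mm [  4.4  -2.7 191. ]
tray x axis -1.0409611218905195
```

Emit:
send_rows --moves '[{"slide":[0.037,-0.018,0.2],"turn":0,"gripper":1},{"slide":[0.037,-0.018,0.4],"turn":0,"gripper":1},{"slide":[0.037,-0.018,0.6],"turn":0,"gripper":1},{"slide":[0.037,-0.018,0.8],"turn":0,"gripper":1},{"slide":[0.037,-0.018,0.8],"turn":0,"gripper":1}]'

```text
time_s: 11.65
tcp_pos: [0.4526, 0.2323, 0.146]
eef_rot: [179.7, -11.4, 7.5]
contact_force: [-0.1, -0.6, -0.6]
gripper_width: 0.0877
gripper_force: 0.0
```

Emit:
send_rows --moves '[{"slide":[0,0,0.12],"turn":0,"gripper":1},{"slide":[0,0,0.24],"turn":0,"gripper":1},{"slide":[0,0,0.36],"turn":0,"gripper":1},{"slide":[0,0,0.473],"turn":0,"gripper":1},{"slide":[0,0,0.473],"turn":0,"gripper":1}]'

```text
time_s: 12.07
tcp_pos: [0.4682, 0.2364, 0.0806]
eef_rot: [179.9, -11.7, 7.6]
contact_force: [-0.7, -1.0, -0.8]
gripper_width: 0.0877
gripper_force: 0.0
```

```bash
python3 - <<'E'
from h import *
s,M=tilt();c=cap('side');t=cap('scene')
for q in (c,t):
  print([(round(d['p'],2),np.round(d['location'],3)) for d in optics.look_for('side' if q is c else 'scene','stamp')])
a=cv2.resize(c['img'][280:440,230:400],None,fx=2.3,fy=2.3,interpolation=3);b=cv2.resize(t['img'][160:300,370:510],None,fx=2.6,fy=2.6,interpolation=3)
o=np.zeros((370,800,3),np.uint8);o[:a.shape[0],:a.shape[1]]=a[:370];o[:b.shape[0],400:400+b.shape[1]]=b
cv2.imwrite('pics/g1.png',o[:,:,::-1]);tilt()
E
```

```text
t 12.0667 tcp [0.4682 0.2364 0.0806] tilt 11.69 az 7.0 j [ 53.8   9.2 -45.   17.8 -28.9  28.6]
x [0.971 0.129 0.203] y [ 0.131 -0.991  0.002] F [-0.7 -1.  -0.8] 0.0876780065899594 0.0
[(0.84, array([0.572, 0.282, 0.071])), (0.29, array([0.575, 0.002, 0.045]))]
[(0.78, array([0.378, 0.241, 0.086])), (0.73, array([0.475, 0.242, 0.077]))]
t 12.2667 tcp [0.4689 0.2385 0.0838] tilt 11.92 az 8.1 j [ 53.9   8.9 -44.9  17.8 -29.   28.6]
x [0.97  0.129 0.207] y [ 0.132 -0.991 -0.002] F [-0.4 -0.5 -0.2] 0.08742969961126323 0.0
```

View pics/g1.png

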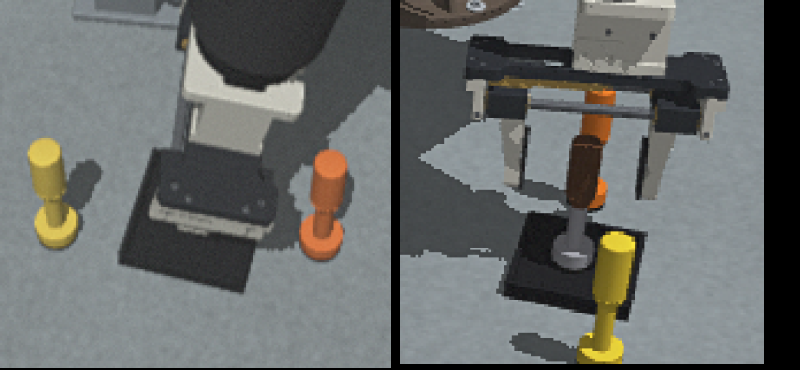

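The brown stamp stands between the open fingers, with both look-alikes clear. Closing the gripper.

Emit:
send_rows --moves '[{"slide":[0,0,0],"turn":0,"gripper":0.2},{"slide":[0,0,0],"turn":0,"gripper":0.2},{"slide":[0,0,0],"turn":0,"gripper":0.2},{"slide":[0,0,0],"turn":0,"gripper":0.2},{"slide":[0,0,0],"turn":0,"gripper":0.2}]' --newtons 25

```text
time_s: 12.68
tcp_pos: [0.4682, 0.2383, 0.0824]
eef_rot: [-179.9, -11.8, 7.6]
contact_force: [-0.1, 0.6, 0.9]
gripper_width: 0.0602
gripper_force: 0.0
```

Emit:
send_rows --moves '[{"slide":[0,0,0],"turn":0,"gripper":0.1},{"slide":[0,0,0],"turn":0,"gripper":0.1},{"slide":[0,0,0],"turn":0,"gripper":0.1},{"slide":[0,0,0],"turn":0,"gripper":0.1},{"slide":[0,0,0],"turn":0,"gripper":0.1}]'

```text
time_s: 13.1
tcp_pos: [0.4681, 0.2382, 0.082]
eef_rot: [-180.0, -11.8, 7.6]
contact_force: [0.2, -0.3, 0.0]
gripper_width: 0.0264
gripper_force: 0.1
```

Emit:
send_rows --moves '[{"slide":[0,0,0],"turn":0,"gripper":0.1},{"slide":[0,0,0],"turn":0,"gripper":0.1},{"slide":[0,0,0],"turn":0,"gripper":0.1},{"slide":[0,0,0],"turn":0,"gripper":0.1},{"slide":[0,0,0],"turn":0,"gripper":0.1}]' --newtons 35

```text
time_s: 13.52
tcp_pos: [0.4681, 0.2381, 0.082]
eef_rot: [-180.0, -11.8, 7.6]
contact_force: [-0.4, -0.3, -0.8]
gripper_width: 0.0242
gripper_force: 35.0
```

```bash
python3 - <<'E'
from h import *
tilt()
E
```

```text
t 13.5167 tcp [0.4681 0.2381 0.082 ] tilt 11.82 az 7.8 j [ 54.    9.  -45.   17.8 -28.9  28.6]
x [0.97  0.13  0.205] y [ 0.133 -0.991 -0.001] F [-0.4 -0.3 -0.8] 0.024245769840244586 34.9906986951828
```

Emit:
send_rows --moves '[{"slide":[0.03,0,-0.15],"turn":0,"gripper":0.1},{"slide":[0.08,0,-0.38],"turn":0,"gripper":0.1},{"slide":[0.13,0,-0.6],"turn":0,"gripper":0.1},{"slide":[0.17,0,-0.8],"turn":0,"gripper":0.1},{"slide":[0.21,0,-1],"turn":0,"gripper":0.1}]'

```text
time_s: 13.93
tcp_pos: [0.4679, 0.2378, 0.237]
eef_rot: [-179.9, -11.8, 7.6]
contact_force: [0.4, 0.4, -2.5]
gripper_width: 0.0244
gripper_force: 35.0
```

```bash
cat >> h.py <<'E'
T0=np.array([.4681,.2381,.082]);M0=R.from_euler('xyz',[-180,-11.8,7.6],degrees=True).as_matrix();S0=np.array([.464,.2376,.005])
pT=M0.T@(S0-T0);aT=M0.T@np.array([0,0,1.])
MOUTH=np.array([.564,.0155,.075]);psi=np.radians(7.2)
WAX=np.array([-np.sin(np.radians(25))*np.cos(psi),-np.sin(np.radians(25))*np.sin(psi),np.cos(np.radians(25))])
def stamp(s,M): return s['tcp_pos']+M@pT, M@aT
E
python3 - <<'E'
from h import *
s,M=tilt();print('face',stamp(s,M))
M1=M@R.from_euler('z',180,degrees=True).as_matrix();a=M1@aT;print('axis',a,'err',np.degrees(np.arccos(a@WAX)))
t=MOUTH+.05*WAX-M1@pT;print('target',t,'slides in M (mm)',(M.T@(t-s['tcp_pos'])*1000).round(1),'M1',(M1.T@(t-s['tcp_pos'])*1000).round(1))
c=cap('side');print([(round(d['p'],2),np.round(d['location'],3)) for d in optics.look_for('side','stamp')])
E
```

```text
t 13.9333 tcp [0.4679 0.2378 0.237 ] tilt 11.81 az 8.0 j [ 54.7  -1.1 -30.1  10.7 -53.4  37.1]
x [0.97  0.13  0.205] y [ 0.133 -0.991 -0.001] F [ 0.4  0.4 -2.5] 0.02444407207278108 34.99070584774017
face (array([0.46376293, 0.23740229, 0.15998649]), array([ 2.11108250e-05, -1.37135900e-03,  9.99999059e-01]))
axis [-0.39678675 -0.05440052  0.91629737] err 1.4128740763601082
target [0.50872572 0.00820886 0.18921626] slides in M (mm) [1.00e-01 2.33e+02 4.85e+01] M1 [-1.00e-01 -2.33e+02  4.85e+01]
[(0.62, array([0.572, 0.281, 0.07 ])), (0.56, array([0.371, 0.243, 0.07 ])), (0.51, array([0.458, 0.25 , 0.177])), (0.51, array([ 0.379, -0.038,  0.04 ]))]
```

Emit:
send_rows --moves '[{"slide":[0,0.15,0],"turn":0.078,"gripper":0.1},{"slide":[0,0.31,0],"turn":0.156,"gripper":0.1},{"slide":[0,0.47,0],"turn":0.234,"gripper":0.1},{"slide":[0,0.62,0],"turn":0.312,"gripper":0.1},{"slide":[0,0.777,0],"turn":0.39,"gripper":0.1}]'

```text
time_s: 14.45
tcp_pos: [0.4832, 0.1213, 0.2345]
eef_rot: [-173.1, -9.5, -28.4]
contact_force: [0.3, -0.3, -0.8]
gripper_width: 0.0246
gripper_force: 35.0
```

Emit:
send_rows --moves '[{"slide":[0.09,0.13,0],"turn":0.078,"gripper":0.1},{"slide":[0.18,0.26,0],"turn":0.156,"gripper":0.1},{"slide":[0.27,0.39,0],"turn":0.234,"gripper":0.1},{"slide":[0.36,0.52,0],"turn":0.312,"gripper":0.1},{"slide":[0.447,0.636,0],"turn":0.39,"gripper":0.1}]'

```text
time_s: 14.87
tcp_pos: [0.4985, 0.0055, 0.2343]
eef_rot: [-168.9, -3.8, -63.3]
contact_force: [0.2, 0.0, -2.0]
gripper_width: 0.0244
gripper_force: 35.0
```

Emit:
send_rows --moves '[{"slide":[0,0,0],"turn":0.078,"gripper":0.1},{"slide":[0,0,0],"turn":0.156,"gripper":0.1},{"slide":[0,0,0],"turn":0.234,"gripper":0.1},{"slide":[0,0,0],"turn":0.312,"gripper":0.1},{"slide":[0,0,0],"turn":0.39,"gripper":0.1}]'

```text
time_s: 15.28
tcp_pos: [0.4986, 0.0066, 0.2342]
eef_rot: [-168.7, 3.2, -97.7]
contact_force: [-0.4, -0.1, -1.4]
gripper_width: 0.0243
gripper_force: 35.0
```

Emit:
send_rows --moves '[{"slide":[0,0,0],"turn":0.078,"gripper":0.1},{"slide":[0,0,0],"turn":0.156,"gripper":0.1},{"slide":[0,0,0],"turn":0.234,"gripper":0.1},{"slide":[0,0,0],"turn":0.312,"gripper":0.1},{"slide":[0,0,0],"turn":0.39,"gripper":0.1}]'

```text
time_s: 15.7
tcp_pos: [0.4986, 0.0067, 0.2342]
eef_rot: [-172.5, 9.1, -132.5]
contact_force: [-0.3, -0.6, -2.0]
gripper_width: 0.0243
gripper_force: 35.0
```

Emit:
send_rows --moves '[{"slide":[0,0,0],"turn":0.078,"gripper":0.1},{"slide":[0,0,0],"turn":0.156,"gripper":0.1},{"slide":[0,0,0],"turn":0.234,"gripper":0.1},{"slide":[0,0,0],"turn":0.312,"gripper":0.1},{"slide":[0,0,0],"turn":0.39,"gripper":0.1}]'

```text
time_s: 16.12
tcp_pos: [0.4986, 0.0067, 0.2342]
eef_rot: [-179.2, 11.7, -168.2]
contact_force: [0.2, -0.6, -0.5]
gripper_width: 0.0241
gripper_force: 35.0
```

Emit:
send_rows --moves '[{"slide":[0,0,0],"turn":0.025,"gripper":0.1},{"slide":[0,0,0],"turn":0.05,"gripper":0.1},{"slide":[0,0,0],"turn":0.05,"gripper":0.1},{"slide":[0,0,0],"turn":0.05,"gripper":0.1},{"slide":[0,0,0],"turn":0.05,"gripper":0.1}]'

```text
time_s: 16.53
tcp_pos: [0.499, 0.0068, 0.2347]
eef_rot: [180.0, 11.8, -172.3]
contact_force: [-0.1, 0.4, -1.8]
gripper_width: 0.0244
gripper_force: 35.0
```

```bash
python3 - <<'E'
from h import *
import pickle
s,M=tilt();f,a=stamp(s,M);print('face',f,a,'err',np.degrees(np.arccos(a@WAX)))
t=MOUTH+.05*WAX-M@pT;print('slides mm',(M.T@(t-s['tcp_pos'])*1000).round(1))
c=cap('scene');d=cap('side')
a=cv2.resize(c['img'][150:310,230:390],None,fx=2.4,fy=2.4,interpolation=3);b=cv2.resize(d['img'][130:290,230:390],None,fx=2.4,fy=2.4,interpolation=3)
cv2.imwrite('pics/w3.png',np.hstack([a,b])[:,:,::-1])
for n,q in (('scene',c),('side',d)):
  print(n,'pred face',proj(q,f).round(1),'mid handle',proj(q,f+.095*(M@aT)).round(1),'mouth',proj(q,MOUTH).round(1))
E
```

```text
t 16.5333 tcp [0.499  0.0068 0.2347] tilt 11.79 az 7.8 j [  26.4   -4.3  -30.9    4.7  -52.2 -111.2]
x [-0.97  -0.131 -0.204] y [-0.134  0.991  0.001] F [-0.1  0.4 -1.8] 0.024370082664918507 34.99072551727295
face [0.53324034 0.01147436 0.16581426] [-0.3964813  -0.0540915   0.91644786] err 1.4314321182837029
slides mm [-0.4  0.  46.6]
scene pred face [324.9 197.1] mid handle [327.6 148.9] mouth [322.9 242.6]
side pred face [311.  218.9] mid handle [331.8 186.6] mouth [296.2 249. ]
```

View pics/w3.png

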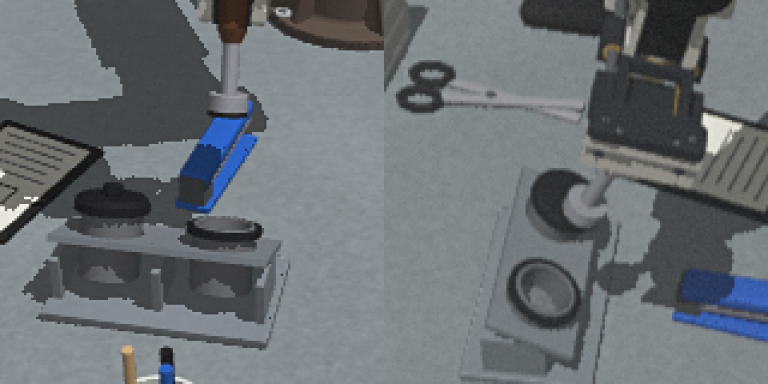

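```bash
python3 - <<'E'
from h import *
s,M=tilt();f,a=stamp(s,M);d=cap('side');c=cap('scene');print(d['intrinsics'][0][0])
for n,q,w in (('side',d,(290,195,335,235)),('scene',c,(305,160,345,205))):
  x0,y0,x1,y1=w;g=q['img'][y0:y1,x0:x1].astype(int)
  print(n);print('    ',*range(x0,x1,2))
  for i in range(0,y1-y0,2): print(y0+i,*['%3d'%v for v in g[i,::2].max(1)])
  u=np.cross(a,[0,1,0]);u/=np.linalg.norm(u);v=np.cross(a,u)
  for h in (0,.018):
    P=np.array([proj(q,f+h*a+.017*(np.cos(t)*u+np.sin(t)*v)) for t in np.linspace(0,6.28,60)]);print('pred disc',h,P.min(0).round(1),P.max(0).round(1))
E
```

```text
t 16.6333 tcp [0.4991 0.0069 0.235 ] tilt 11.81 az 7.9 j [  26.4   -4.3  -30.9    4.7  -52.2 -111.3]
x [-0.97  -0.131 -0.205] y [-0.134  0.991  0.001] F [-0.9  0.9 -1.1] 0.024318141311959196 34.99073803424835
578.3514352484214
side
     290 292 294 296 298 300 302 304 306 308 310 312 314 316 318 320 322 324 326 328 330 332 334
195 137 137 140 133 136 139 136 135 132 133 135 144 142 146  90 119  96  97  93  98  99 111 118
197 135 136 137 136 140 140 134 131 136 136 134 141 142 141 129 144 142 133 127  93  95  98 127
199 131 139 137 138 135 140 139 137 139 137 138 137 135 136 140 143 142 141 145 142 144 129 144
201 127 124 131 117  71  45  51  46  64  95 137 140 137 135 124 129 105 143 128 145 144 143 140
203 123 128  80  47  46  51  48  47  47  44  48 101 140 137 127 133 104  93 103  98  99 110 122
205 131 108  46  53  53  47  48  45  46  44  43  41  60 121 131 120 108  87 144 144 133 100  78
207 129  55  52  50  46  52  48  49  45  73 126 130 112 126 132 112  82 131 139 136 138 138 145
209 129  48  54  47  47  51  45  45  65 149 147 141 127 132 118  95 111 141 142 139 137 144 141
211
[... 2639 characters left out ...]
 159 105  68 151 148 149 143
192  74  76  74  74  72  73  81 100 119 134 145 147 142 139 167  86  63 148 149 148
194  75  73  71  72  72  73  83 103 126 135 148 144 143 133 188 118  74 151 148 147
196  75  74  73  72  73  73  28  81 134 145 158 149 155 148 154  84  74  60 148 151
198  73  75  75  73  72  75  61  45  34  32  31  33  34  31 139  73  75  71 148 147
200  68  71  73  73  72  72  70 205 201 205 206 212 215 167 122  71  75  72 154 153
202  71  72  73  73  72  71 160 200 198 200 202 206 193 109  86  73  74  71 150 148
204  71  73  73  73  71  70 199 197 200 201 203 210 145 108  69  71  70  67 152 147
pred disc 0 [316.4 195.6] [333.4 198.5]
pred disc 0.018 [316.8 186.7] [334.  189.4]
```

The predicted die outline matches both pictures to about 1 px. Moving to the standoff point and then into the mouth along the stamp axis.

Emit:
send_rows --moves '[{"slide":[-0.003,0,0.08],"turn":0,"gripper":0.1},{"slide":[-0.003,0,0.16],"turn":0,"gripper":0.1},{"slide":[-0.003,0,0.24],"turn":0,"gripper":0.1},{"slide":[-0.003,0,0.31],"turn":0,"gripper":0.1},{"slide":[-0.003,0,0.31],"turn":0,"gripper":0.1}]'

```text
time_s: 17.15
tcp_pos: [0.5081, 0.008, 0.1876]
eef_rot: [180.0, 11.6, -172.4]
contact_force: [-1.1, 1.3, -2.4]
gripper_width: 0.0243
gripper_force: 35.0
```

Emit:
send_rows --moves '[{"slide":[-0.017,0,0.08],"turn":0,"gripper":0.1},{"slide":[-0.034,0,0.16],"turn":0,"gripper":0.1},{"slide":[-0.052,0,0.25],"turn":0,"gripper":0.1},{"slide":[-0.061,0,0.294],"turn":0,"gripper":0.1},{"slide":[-0.061,0,0.294],"turn":0,"gripper":0.1}]'

```text
time_s: 17.57
tcp_pos: [0.5266, 0.0105, 0.1474]
eef_rot: [180.0, 11.7, -172.4]
contact_force: [0.3, -0.2, -1.0]
gripper_width: 0.0246
gripper_force: 35.0
```

```bash
cat >> h.py <<'E'
def well():
    s,M=tilt();f,a=stamp(s,M);W=R.from_euler('ZY',[psi,-np.radians(25)]).as_matrix()
    print('in well xyz mm',(W.T@(f-MOUTH)*1000).round(1),'F well',(W.T@s['contact_force']).round(2),'ang',np.degrees(np.arccos(min(1,a@WAX))).round(2),'want slides',(M.T@W@np.array([-(W.T@(f-MOUTH))[0],-(W.T@(f-MOUTH))[1],0])*1000).round(1))
    return s,M,f,a
E
python3 - <<'E'
from h import *
s,M,f,a=well()
d=cap('side');c=cap('scene')
A=cv2.resize(c['img'][180:300,260:380],None,fx=3.2,fy=3.2,interpolation=3);B=cv2.resize(d['img'][180:300,250:370],None,fx=3.2,fy=3.2,interpolation=3)
cv2.imwrite('pics/w4.png',np.hstack([A,B])[:,:,::-1])
E
```

```text
t 17.5667 tcp [0.5266 0.0105 0.1474] tilt 11.7 az 7.7 j [  25.1    3.8  -35.9    5.5  -39.3 -111.4]
x [-0.971 -0.13  -0.203] y [-0.133  0.991  0.   ] F [ 0.3 -0.2 -1. ] 0.02457322400729136 34.99063789844513
in well xyz mm [-1.4 -0.   4.5] F well [-0.2  -0.26 -1.01] ang 1.51 want slides [-1.4  0.  -0.3]
```

View pics/w4.png

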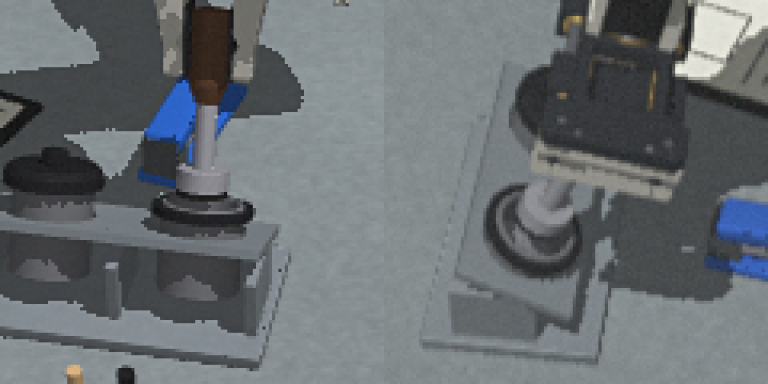

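```bash
python3 - <<'E'
from h import *
import pickle
s,d=pickle.load(open('cams.pkl','rb'))
for n,q,w in (('side',d,(272,228,322,276)),('scene',s,(302,236,346,258))):
  x0,y0,x1,y1=w;g=q['img'][y0:y1,x0:x1].max(2)
  m=(g<68).astype(np.uint8);k=max(cv2.findContours(m,0,1)[0],key=lambda k:cv2.contourArea(cv2.convexHull(k)));b=cv2.boundingRect(k)
  u=np.cross(WAX,[0,1,0]);u/=np.linalg.norm(u);v=np.cross(WAX,u)
  print(n,'obs box',b[0]+x0-.5,b[1]+y0-.5,b[0]+x0+b[2]-.5,b[1]+y0+b[3]-.5,b[2:])
  for h0,h1 in((-.003,-.007),(-.002,-.005)):
    P=np.array([proj(q,MOUTH+h*WAX+.033*(np.cos(t)*u+np.sin(t)*v)) for t in np.linspace(0,6.28,90) for h in (h0,h1)]);print('pred',P.min(0).round(1),P.max(0).round(1))
E
```

```text
side obs box 281.5 237.5 311.5 266.5 (30, 29)
pred [279.7 236.5] [310.5 264.7]
pred [280.1 236.2] [310.7 264.1]
scene obs box 303.5 240.5 338.5 253.5 (35, 13)
pred [306.6 240.3] [338.8 249.9]
pred [306.6 239.9] [338.8 248.9]
```

The die is centred over the mouth at (203,185), above the collar at (203,208), and the measured offsets are under 3 mm. Feeling downward along the axis.

Emit:
send_rows --moves '[{"slide":[-0.004,0,0.018],"turn":0,"gripper":0.1},{"slide":[-0.008,0,0.036],"turn":0,"gripper":0.1},{"slide":[-0.012,0,0.054],"turn":0,"gripper":0.1},{"slide":[-0.016,0,0.072],"turn":0,"gripper":0.1},{"slide":[-0.019,0,0.091],"turn":0,"gripper":0.1}]'

```text
time_s: 18.08
tcp_pos: [0.5326, 0.0115, 0.1356]
eef_rot: [179.9, 11.8, -172.4]
contact_force: [0.3, -0.8, -1.9]
gripper_width: 0.0244
gripper_force: 35.0
```

```bash
python3 -c "
from h import *
well()"
```

```text
t 18.0833 tcp [0.5326 0.0115 0.1356] tilt 11.84 az 7.9 j [  24.9    5.1  -36.3    5.7  -37.4 -111.4]
x [-0.97  -0.13  -0.205] y [-0.133  0.991  0.001] F [ 0.3 -0.8 -1.9] 0.02443616995043121 34.990575313568115
in well xyz mm [-0.8  0.3 -8.8] F well [-0.67 -0.85 -1.83] ang 1.38 want slides [-0.7 -0.3 -0.2]
```

Emit:
send_rows --moves '[{"slide":[-0.001,0,0.007],"turn":0,"gripper":0.1},{"slide":[-0.003,0,0.013],"turn":0,"gripper":0.1},{"slide":[-0.004,0,0.02],"turn":0,"gripper":0.1},{"slide":[-0.0055,0,0.026],"turn":0,"gripper":0.1},{"slide":[-0.0055,0,0.026],"turn":0,"gripper":0.1}]'

```text
time_s: 18.5
tcp_pos: [0.5341, 0.0117, 0.1319]
eef_rot: [179.9, 11.8, -172.4]
contact_force: [-0.4, 0.1, -1.7]
gripper_width: 0.0245
gripper_force: 35.0
```

```bash
python3 -c "
from h import *
well()"
```

```text
t 18.5 tcp [0.5341 0.0117 0.1319] tilt 11.82 az 7.9 j [  24.8    5.5  -36.4    5.7  -36.9 -111.4]
x [-0.97  -0.13  -0.205] y [-0.133  0.991  0.001] F [-0.4  0.1 -1.7] 0.024494400182236784 34.990689754486084
in well xyz mm [ -1.    0.3 -12.8] F well [-1.05  0.16 -1.4 ] ang 1.4 want slides [-1.  -0.3 -0.2]
```

Emit:
send_rows --moves '[{"slide":[-0.001,0,0.007],"turn":0,"gripper":0.1},{"slide":[-0.003,0,0.013],"turn":0,"gripper":0.1},{"slide":[-0.004,0,0.02],"turn":0,"gripper":0.1},{"slide":[-0.0055,0,0.026],"turn":0,"gripper":0.1},{"slide":[-0.0055,0,0.026],"turn":0,"gripper":0.1}]'

```text
time_s: 18.92
tcp_pos: [0.5356, 0.0119, 0.1282]
eef_rot: [180.0, 11.8, -172.4]
contact_force: [-0.1, 0.7, -1.9]
gripper_width: 0.0245
gripper_force: 35.0
```

Emit:
send_rows --moves '[{"slide":[-0.001,0,0.007],"turn":0,"gripper":0.1},{"slide":[-0.003,0,0.013],"turn":0,"gripper":0.1},{"slide":[-0.004,0,0.02],"turn":0,"gripper":0.1},{"slide":[-0.0055,0,0.026],"turn":0,"gripper":0.1},{"slide":[-0.0055,0,0.026],"turn":0,"gripper":0.1}]'

```text
time_s: 19.33
tcp_pos: [0.5372, 0.0121, 0.1245]
eef_rot: [179.9, 11.8, -172.4]
contact_force: [-0.2, -0.6, -1.9]
gripper_width: 0.0245
gripper_force: 35.0
```

Emit:
send_rows --moves '[{"slide":[-0.001,0,0.007],"turn":0,"gripper":0.1},{"slide":[-0.003,0,0.013],"turn":0,"gripper":0.1},{"slide":[-0.004,0,0.02],"turn":0,"gripper":0.1},{"slide":[-0.0055,0,0.026],"turn":0,"gripper":0.1},{"slide":[-0.0055,0,0.026],"turn":0,"gripper":0.1}]'

```text
time_s: 19.75
tcp_pos: [0.5388, 0.0123, 0.1209]
eef_rot: [180.0, 11.8, -172.4]
contact_force: [-0.1, -0.6, -1.2]
gripper_width: 0.0244
gripper_force: 35.0
```

Emit:
send_rows --moves '[{"slide":[-0.001,0,0.007],"turn":0,"gripper":0.1},{"slide":[-0.003,0,0.013],"turn":0,"gripper":0.1},{"slide":[-0.004,0,0.02],"turn":0,"gripper":0.1},{"slide":[-0.0055,0,0.026],"turn":0,"gripper":0.1},{"slide":[-0.0055,0,0.026],"turn":0,"gripper":0.1}]'

```text
time_s: 20.17
tcp_pos: [0.5405, 0.0126, 0.1174]
eef_rot: [180.0, 11.8, -172.4]
contact_force: [-0.9, -0.2, 1.9]
gripper_width: 0.0242
gripper_force: 35.0
```

```bash
python3 -c "
from h import *
well()"
```

```text
t 20.1667 tcp [0.5405 0.0126 0.1174] tilt 11.83 az 7.9 j [  24.5    7.2  -36.8    5.9  -34.7 -111.4]
x [-0.97  -0.13  -0.205] y [-0.133  0.991  0.001] F [-0.9 -0.2  1.9] 0.02423026476424983 34.99266028404236
in well xyz mm [ -1.3   0.3 -28.6] F well [ 0.   -0.05  2.13] ang 1.39 want slides [-1.2 -0.3 -0.3]
```

Emit:
send_rows --moves '[{"slide":[-0.002,0,0.009],"turn":0,"gripper":0.1},{"slide":[-0.0034,0,0.0163],"turn":0,"gripper":0.1},{"slide":[-0.0034,0,0.0163],"turn":0,"gripper":0.1},{"slide":[-0.0034,0,0.0163],"turn":0,"gripper":0.1},{"slide":[-0.0034,0,0.0163],"turn":0,"gripper":0.1}]'

```text
time_s: 20.58
tcp_pos: [0.5415, 0.0127, 0.1153]
eef_rot: [179.9, 11.8, -172.4]
contact_force: [-2.4, -0.1, 3.5]
gripper_width: 0.0244
gripper_force: 35.0
```

```bash
python3 -c "
from h import *
well()"
```

```text
t 20.5833 tcp [0.5415 0.0127 0.1153] tilt 11.84 az 7.9 j [  24.5    7.5  -36.9    6.   -34.4 -111.5]
x [-0.97  -0.13  -0.205] y [-0.133  0.991  0.001] F [-2.4 -0.1  3.5] 0.024370566059908356 34.99469876289368
in well xyz mm [ -1.3   0.3 -30.9] F well [-0.71  0.22  4.2 ] ang 1.38 want slides [-1.2 -0.3 -0.3]
```

Emit:
send_rows --moves '[{"slide":[0,0,0],"turn":0,"gripper":0.1},{"slide":[0,0,0],"turn":0,"gripper":0.1},{"slide":[0,0,0],"turn":0,"gripper":0.1},{"slide":[0,0,0],"turn":0,"gripper":0.1},{"slide":[0,0,0],"turn":0,"gripper":0.1}]'

```text
time_s: 21.0
tcp_pos: [0.5415, 0.0127, 0.1152]
eef_rot: [179.9, 11.8, -172.4]
contact_force: [-1.6, 0.3, 3.6]
gripper_width: 0.0242
gripper_force: 35.0
```

Emit:
send_rows --moves '[{"slide":[0.016,0,-0.077],"turn":0,"gripper":0.1},{"slide":[0.035,0,-0.17],"turn":0,"gripper":0.1},{"slide":[0.056,0,-0.27],"turn":0,"gripper":0.1},{"slide":[0.077,0,-0.37],"turn":0,"gripper":0.1},{"slide":[0.094,0,-0.45],"turn":0,"gripper":0.1}]'

```text
time_s: 21.42
tcp_pos: [0.5137, 0.0091, 0.1788]
eef_rot: [179.9, 11.8, -172.4]
contact_force: [-0.6, 0.3, -1.4]
gripper_width: 0.0245
gripper_force: 35.0
```

Emit:
send_rows --moves '[{"slide":[0.02,0,-0.12],"turn":-0.07,"gripper":0.1},{"slide":[0.03,0,-0.24],"turn":-0.15,"gripper":0.1},{"slide":[0.03,0,-0.36],"turn":-0.23,"gripper":0.1},{"slide":[0.03,0,-0.4],"turn":-0.31,"gripper":0.1},{"slide":[0.03,0,-0.4],"turn":-0.39,"gripper":0.1}]'

```text
time_s: 21.83
tcp_pos: [0.4981, 0.0072, 0.2379]
eef_rot: [-173.1, 9.8, -136.5]
contact_force: [0.5, 0.5, -1.4]
gripper_width: 0.0245
gripper_force: 35.0
```

Emit:
send_rows --moves '[{"slide":[0,0,0],"turn":-0.078,"gripper":0.1},{"slide":[0,0,0],"turn":-0.156,"gripper":0.1},{"slide":[0,0,0],"turn":-0.234,"gripper":0.1},{"slide":[0,0,0],"turn":-0.312,"gripper":0.1},{"slide":[0,0,0],"turn":-0.39,"gripper":0.1}]'

```text
time_s: 22.25
tcp_pos: [0.4973, 0.0068, 0.2356]
eef_rot: [-168.9, 4.0, -101.6]
contact_force: [-1.6, -0.2, -1.7]
gripper_width: 0.0239
gripper_force: 35.0
```

Emit:
send_rows --moves '[{"slide":[0,0,0],"turn":-0.078,"gripper":0.1},{"slide":[0,0,0],"turn":-0.156,"gripper":0.1},{"slide":[0,0,0],"turn":-0.234,"gripper":0.1},{"slide":[0,0,0],"turn":-0.312,"gripper":0.1},{"slide":[0,0,0],"turn":-0.39,"gripper":0.1}]'

```text
time_s: 22.67
tcp_pos: [0.4973, 0.0068, 0.2356]
eef_rot: [-168.6, -3.1, -67.2]
contact_force: [-0.1, 0.5, -1.5]
gripper_width: 0.0247
gripper_force: 35.0
```

Emit:
send_rows --moves '[{"slide":[0,0,0],"turn":-0.078,"gripper":0.1},{"slide":[0,0,0],"turn":-0.156,"gripper":0.1},{"slide":[0,0,0],"turn":-0.234,"gripper":0.1},{"slide":[0,0,0],"turn":-0.312,"gripper":0.1},{"slide":[0,0,0],"turn":-0.39,"gripper":0.1}]'

```text
time_s: 23.08
tcp_pos: [0.4974, 0.0068, 0.2356]
eef_rot: [-172.4, -9.0, -32.4]
contact_force: [-0.1, 1.3, -0.6]
gripper_width: 0.0244
gripper_force: 35.0
```

Emit:
send_rows --moves '[{"slide":[0,0,0],"turn":-0.078,"gripper":0.1},{"slide":[0,0,0],"turn":-0.156,"gripper":0.1},{"slide":[0,0,0],"turn":-0.234,"gripper":0.1},{"slide":[0,0,0],"turn":-0.312,"gripper":0.1},{"slide":[0,0,0],"turn":-0.39,"gripper":0.1}]'

```text
time_s: 23.5
tcp_pos: [0.4973, 0.0068, 0.2355]
eef_rot: [-179.0, -11.7, 3.2]
contact_force: [-0.6, -0.4, -1.0]
gripper_width: 0.0246
gripper_force: 35.0
```

Emit:
send_rows --moves '[{"slide":[0,0,0],"turn":-0.05,"gripper":0.1},{"slide":[0,0,0],"turn":-0.05,"gripper":0.1},{"slide":[0,0,0],"turn":-0.05,"gripper":0.1},{"slide":[0,0,0],"turn":-0.05,"gripper":0.1},{"slide":[0,0,0],"turn":-0.05,"gripper":0.1}]'

```text
time_s: 23.92
tcp_pos: [0.4974, 0.0067, 0.236]
eef_rot: [-179.9, -11.8, 7.3]
contact_force: [-0.4, -0.2, -2.3]
gripper_width: 0.0244
gripper_force: 35.0
```

```bash
python3 - <<'E'
from h import *
import pickle
s,M=tilt();f,a=stamp(s,M);print('face',f.round(4),'axis',a.round(3))
c=cap('wrist','w5.png');pickle.dump(c,open('w5.pkl','wb'))
for n in ['form','form_box']: print(n,[(round(d['p'],2),np.round(d['location'],3),proj(c,d['location']).round()) for d in optics.look_for('wrist',n)])
E
```

```text
t 23.9167 tcp [0.4974 0.0067 0.236 ] tilt 11.82 az 7.9 j [ 26.5  -4.5 -31.    4.7 -52.4  68.3]
x [0.971 0.125 0.205] y [ 0.128 -0.992 -0.002] F [-0.4 -0.2 -2.3] 0.02443968412987876 34.99079346656799
face [0.4933 0.0064 0.159 ] axis [-0.    -0.002  1.   ]
form [(0.94, array([ 0.492, -0.252,  0.008]), array([549., 284.]))]
form_box [(0.95, array([ 0.494, -0.258,  0.003]), array([552., 282.]))]
```

Emit:
send_rows --moves '[{"slide":[-0.05,0.18,-0.01],"turn":0,"gripper":0.1},{"slide":[-0.1,0.36,-0.02],"turn":0,"gripper":0.1},{"slide":[-0.15,0.54,-0.03],"turn":0,"gripper":0.1},{"slide":[-0.2,0.72,-0.04],"turn":0,"gripper":0.1},{"slide":[-0.227,0.833,-0.05],"turn":0,"gripper":0.1}]'

```text
time_s: 24.48
tcp_pos: [0.4785, -0.1234, 0.2363]
eef_rot: [-179.9, -11.8, 7.4]
contact_force: [0.6, -0.5, -1.6]
gripper_width: 0.0245
gripper_force: 35.0
```

Emit:
send_rows --moves '[{"slide":[-0.05,0.2,-0.01],"turn":0,"gripper":0.1},{"slide":[-0.1,0.42,-0.02],"turn":0,"gripper":0.1},{"slide":[-0.16,0.64,-0.03],"turn":0,"gripper":0.1},{"slide":[-0.227,0.833,-0.05],"turn":0,"gripper":0.1},{"slide":[-0.227,0.833,-0.05],"turn":0,"gripper":0.1}]'

```text
time_s: 24.9
tcp_pos: [0.46, -0.2543, 0.2364]
eef_rot: [-180.0, -11.8, 7.2]
contact_force: [-0.1, 0.5, -0.9]
gripper_width: 0.0245
gripper_force: 35.0
```

```bash
python3 - <<'E'
from h import *
import pickle
s,M=tilt();f,a=stamp(s,M);print('face',f.round(4),'axis',a.round(3))
c=cap('wrist','w6.png');pickle.dump(c,open('w6.pkl','wb'));print(c['origin'])
for n in ['form','form_box']: print(n,[(round(d['p'],2),np.round(d['location'],3),proj(c,d['location']).round()) for d in optics.look_for('wrist',n)])
E
```

```text
t 24.9 tcp [ 0.46   -0.2543  0.2364] tilt 11.78 az 7.5 j [-10.3   0.3 -22.6  -4.3 -55.9 109.6]
x [0.971 0.123 0.204] y [ 0.126 -0.992 -0.001] F [-0.1  0.5 -0.9] 0.02449512576670568 34.9896901845932
face [ 0.4559 -0.2547  0.1594] axis [ 0.    -0.001  1.   ]
[ 0.50581627 -0.24883653  0.40709019]
form [(0.84, array([ 0.485, -0.242,  0.011]), array([308., 225.]))]
form_box [(0.94, array([ 0.487, -0.244,  0.005]), array([310., 224.]))]
```

View pics/w6.png

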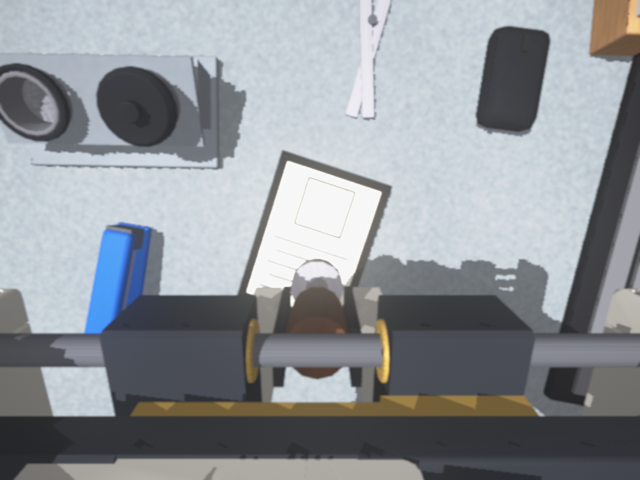

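The wrist picture shows the printed box with its centre near (325,207), corners (309,177), (355,191), (341,238), (295,224). The held stamp's die is at (318,275).

```bash
python3 - <<'E'
from h import *
import pickle
c=pickle.load(open('w6.pkl','rb'))
s,M=tilt();f,a=stamp(s,M)
B=np.array([ray(c,*p,.006)[:2] for p in [(309,177),(355,191),(341,238),(295,224)]]);print(B.round(4),B.mean(0),np.linalg.norm(np.diff(B,axis=0),axis=1))
C=np.array([ray(c,*p,.006)[:2] for p in [(284,151),(391,187)]]);print('mat far corners',C)
d=C[1]-C[0];d/=np.linalg.norm(d);x=np.array([-d[1],d[0]]);print('mat-based box',C.mean(0)-x*(.085-.040), 'x axis',x)
print('die top rim pred center',proj(c,f+.018*a),'far edge',proj(c,f+.018*a+np.array([.017,0,0])))
b=B.mean(0);t=np.array([b[0],b[1],.036])-M@pT;print('slides to 30mm above mm',(M.T@(t-s['tcp_pos'])*1000).round(1))
E
```

```text
t 25.05 tcp [ 0.4606 -0.2505  0.2362] tilt 11.8 az 7.9 j [ -9.9   0.2 -22.8  -4.3 -55.9 109.3]
x [0.971 0.125 0.205] y [ 0.128 -0.992 -0.002] F [-1.   0.3 -1.5] 0.024448497580247877 34.99067008495331
[[ 0.5368 -0.2367]
 [ 0.5282 -0.2878]
 [ 0.4759 -0.2794]
 [ 0.4848 -0.2278]] [ 0.50642468 -0.2579078 ] [0.05183306 0.05302881 0.05244711]
mat far corners [[ 0.56075801 -0.20677238]
 [ 0.53732331 -0.32572887]]
mat-based box [ 0.50488926 -0.2575527 ] x axis [ 0.98114219 -0.19328733]
die top rim pred center [310.11371814 285.14561451] far edge [313.4429464  258.75283874]
slides to 30mm above mm [ 22.4  13.6 130.6]
```

Emit:
send_rows --moves '[{"slide":[0.037,0.022,0.2],"turn":0,"gripper":0.1},{"slide":[0.075,0.045,0.42],"turn":0,"gripper":0.1},{"slide":[0.11,0.067,0.64],"turn":0,"gripper":0.1},{"slide":[0.147,0.089,0.87],"turn":0,"gripper":0.1},{"slide":[0.147,0.089,0.87],"turn":0,"gripper":0.1}]'

```text
time_s: 25.47
tcp_pos: [0.509, -0.2546, 0.1066]
eef_rot: [-179.7, -11.4, 7.5]
contact_force: [-1.1, -0.3, -2.5]
gripper_width: 0.0243
gripper_force: 35.0
```

Emit:
send_rows --moves '[{"slide":[0,0,0],"turn":0,"gripper":0.1},{"slide":[0,0,0],"turn":0,"gripper":0.1},{"slide":[0,0,0],"turn":0,"gripper":0.1},{"slide":[0,0,0],"turn":0,"gripper":0.1},{"slide":[0,0,0],"turn":0,"gripper":0.1}]'

```text
time_s: 25.88
tcp_pos: [0.5111, -0.2569, 0.1151]
eef_rot: [-180.0, -12.0, 7.5]
contact_force: [0.6, -0.3, -1.2]
gripper_width: 0.024
gripper_force: 35.0
```

```bash
python3 - <<'E'
from h import *
s,M=tilt();f,a=stamp(s,M);print('face',f.round(4),'axis',a.round(3))
c=cap('scene');d=cap('side')
b=np.array([.506,-.2577,.006])
for n,q in(('scene',c),('side',d)): print(n,'face',proj(q,f).round(1),'box',proj(q,b).round(1))
t=np.array([b[0],b[1],.016])-M@pT;print('slides to 10 above',(M.T@(t-s['tcp_pos'])*1000).round(1))
A=cv2.resize(c['img'][185:265,180:290],None,fx=3.6,fy=3.6,interpolation=3);B=cv2.resize(d['img'][150:230,310:420],None,fx=3.6,fy=3.6,interpolation=3)
cv2.imwrite('pics/f1.png',np.hstack([A,B])[:,:,::-1])
E
```

```text
t 25.8833 tcp [ 0.5111 -0.2569  0.1151] tilt 11.99 az 7.6 j [ -9.7  11.6 -27.   -5.5 -40.1 111. ]
x [0.97  0.127 0.208] y [ 0.13  -0.991 -0.   ] F [ 0.6 -0.3 -1.2] 0.024044751086606638 34.99052882194519
face [ 0.5072 -0.2573  0.0381] axis [-0.003 -0.001  1.   ]
scene face [218.9 219.9] box [220.9 230.9]
side face [350.2 178.5] box [350.2 188.5]
slides to 10 above [-5.8  0.2 21.4]
```

View pics/f1.png

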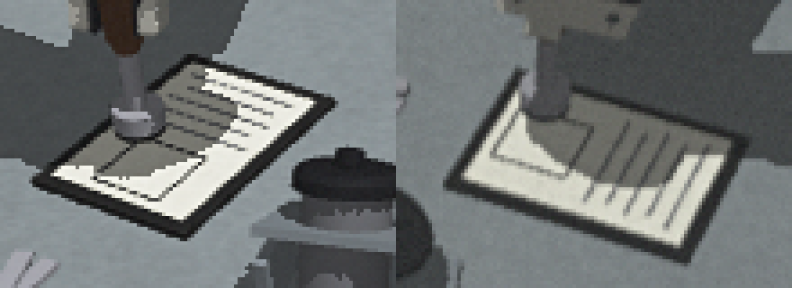

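The die hangs over the printed box, and the predicted and seen positions agree to 1-2 px in both pictures. Lowering to just above the form.

Emit:
send_rows --moves '[{"slide":[-0.009,0,0.04],"turn":0,"gripper":0.1},{"slide":[-0.018,0,0.08],"turn":0,"gripper":0.1},{"slide":[-0.027,0,0.12],"turn":0,"gripper":0.1},{"slide":[-0.0335,0,0.16],"turn":0,"gripper":0.1},{"slide":[-0.0335,0,0.16],"turn":0,"gripper":0.1}]'

```text
time_s: 26.4
tcp_pos: [0.5094, -0.2566, 0.0867]
eef_rot: [-179.8, -11.7, 7.4]
contact_force: [0.4, -0.5, -1.5]
gripper_width: 0.0247
gripper_force: 35.0
```

Emit:
send_rows --moves '[{"slide":[0,0,0],"turn":0,"gripper":0.1},{"slide":[0,0,0],"turn":0,"gripper":0.1},{"slide":[0,0,0],"turn":0,"gripper":0.1},{"slide":[0,0,0],"turn":0,"gripper":0.1},{"slide":[0,0,0],"turn":0,"gripper":0.1}]'

```text
time_s: 26.82
tcp_pos: [0.5107, -0.2569, 0.089]
eef_rot: [-179.9, -11.8, 7.5]
contact_force: [-0.4, -0.2, -1.0]
gripper_width: 0.0244
gripper_force: 35.0
```

```bash
python3 - <<'E'
from h import *
s,M=tilt();f,a=stamp(s,M);print('face',f.round(4),'axis',a.round(3),'off mm',((f[:2]-[.506,-.2577])*1000).round(1))
E
```

```text
t 26.8167 tcp [ 0.5107 -0.2569  0.089 ] tilt 11.85 az 7.8 j [ -9.7  13.6 -28.4  -5.9 -36.9 111.5]
x [0.97  0.127 0.205] y [ 0.13  -0.991 -0.001] F [-0.4 -0.2 -1. ] 0.024445382552244443 34.99055564403534
face [ 0.5066 -0.2573  0.012 ] axis [-0.001 -0.001  1.   ] off mm [0.6 0.4]
```

Emit:
send_rows --moves '[{"slide":[-0.001,0,0.006],"turn":0,"gripper":0.1},{"slide":[-0.003,0,0.013],"turn":0,"gripper":0.1},{"slide":[-0.004,0,0.02],"turn":0,"gripper":0.1},{"slide":[-0.0055,0,0.026],"turn":0,"gripper":0.1},{"slide":[-0.0055,0,0.026],"turn":0,"gripper":0.1}]'

```text
time_s: 27.23
tcp_pos: [0.5103, -0.2568, 0.0844]
eef_rot: [-179.9, -11.8, 7.5]
contact_force: [-0.1, -0.3, -1.5]
gripper_width: 0.0245
gripper_force: 35.0
```

Emit:
send_rows --moves '[{"slide":[-0.0004,0,0.002],"turn":0,"gripper":0.1},{"slide":[-0.0009,0,0.004],"turn":0,"gripper":0.1},{"slide":[-0.0014,0,0.0065],"turn":0,"gripper":0.1},{"slide":[-0.0014,0,0.0065],"turn":0,"gripper":0.1},{"slide":[-0.0014,0,0.0065],"turn":0,"gripper":0.1}]'

```text
time_s: 27.65
tcp_pos: [0.5105, -0.2569, 0.0838]
eef_rot: [-179.9, -11.8, 7.5]
contact_force: [0.5, 0.1, -1.0]
gripper_width: 0.0249
gripper_force: 35.0
```

Emit:
send_rows --moves '[{"slide":[-0.0004,0,0.002],"turn":0,"gripper":0.1},{"slide":[-0.0009,0,0.004],"turn":0,"gripper":0.1},{"slide":[-0.0014,0,0.0065],"turn":0,"gripper":0.1},{"slide":[-0.0014,0,0.0065],"turn":0,"gripper":0.1},{"slide":[-0.0014,0,0.0065],"turn":0,"gripper":0.1}]'

```text
time_s: 28.07
tcp_pos: [0.5106, -0.2569, 0.083]
eef_rot: [-179.9, -11.8, 7.5]
contact_force: [-2.1, 0.6, 2.3]
gripper_width: 0.0242
gripper_force: 35.0
```

Emit:
send_rows --moves '[{"slide":[-0.0004,0,0.0017],"turn":0,"gripper":0.1},{"slide":[-0.0007,0,0.0033],"turn":0,"gripper":0.1},{"slide":[-0.0007,0,0.0033],"turn":0,"gripper":0.1},{"slide":[-0.0007,0,0.0033],"turn":0,"gripper":0.1},{"slide":[-0.0007,0,0.0033],"turn":0,"gripper":0.1}]'

```text
time_s: 28.48
tcp_pos: [0.5108, -0.2569, 0.083]
eef_rot: [-179.9, -11.9, 7.5]
contact_force: [-2.7, 2.0, 7.2]
gripper_width: 0.0246
gripper_force: 35.0
```

Emit:
send_rows --moves '[{"slide":[-0.0004,0,0.0017],"turn":0,"gripper":0.1},{"slide":[-0.0006,0,0.0026],"turn":0,"gripper":0.1},{"slide":[-0.0006,0,0.0026],"turn":0,"gripper":0.1},{"slide":[-0.0006,0,0.0026],"turn":0,"gripper":0.1},{"slide":[-0.0006,0,0.0026],"turn":0,"gripper":0.1}]'

```text
time_s: 28.9
tcp_pos: [0.5109, -0.2569, 0.083]
eef_rot: [-179.9, -11.9, 7.5]
contact_force: [-4.2, 2.6, 10.6]
gripper_width: 0.0245
gripper_force: 35.0
```

```bash
python3 - <<'E'
from h import *
s,M=tilt();f,a=stamp(s,M);print('face',f.round(4),'off mm',((f[:2]-[.506,-.2577])*1000).round(1))
E
```

```text
t 28.9 tcp [ 0.5109 -0.2569  0.083 ] tilt 11.89 az 7.7 j [ -9.7  14.  -28.7  -6.  -36.  111.7]
x [0.97  0.128 0.206] y [ 0.131 -0.991 -0.001] F [-4.2  2.6 10.6] 0.02451299388697343 35.00435292720795
face [ 0.5069 -0.2574  0.006 ] off mm [0.9 0.3]
```

Emit:
send_rows --moves '[{"slide":[0.02,0,-0.1],"turn":0,"gripper":0.1},{"slide":[0.06,0,-0.3],"turn":0,"gripper":0.1},{"slide":[0.11,0,-0.54],"turn":0,"gripper":0.1},{"slide":[0.16,0,-0.78],"turn":0,"gripper":0.1},{"slide":[0.206,0,-0.98],"turn":0,"gripper":0.1}]'

```text
time_s: 29.32
tcp_pos: [0.5106, -0.2572, 0.2346]
eef_rot: [-180.0, -11.9, 7.5]
contact_force: [1.3, -0.0, -1.4]
gripper_width: 0.0241
gripper_force: 35.0
```

Emit:
send_rows --moves '[{"slide":[0.01,-0.17,0],"turn":0,"gripper":0.1},{"slide":[0.02,-0.34,0],"turn":0,"gripper":0.1},{"slide":[0.03,-0.51,0.01],"turn":0,"gripper":0.1},{"slide":[0.04,-0.68,0.01],"turn":0,"gripper":0.1},{"slide":[0.046,-0.83,0.01],"turn":0,"gripper":0.1}]'

```text
time_s: 29.73
tcp_pos: [0.5009, -0.1315, 0.232]
eef_rot: [-179.9, -11.8, 7.4]
contact_force: [-0.1, 1.0, -1.5]
gripper_width: 0.0248
gripper_force: 35.0
```

Emit:
send_rows --moves '[{"slide":[0.01,-0.17,0],"turn":0,"gripper":0.1},{"slide":[0.02,-0.34,0],"turn":0,"gripper":0.1},{"slide":[0.03,-0.51,0.01],"turn":0,"gripper":0.1},{"slide":[0.04,-0.68,0.01],"turn":0,"gripper":0.1},{"slide":[0.046,-0.83,0.01],"turn":0,"gripper":0.1}]'

```text
time_s: 30.15
tcp_pos: [0.4917, -0.007, 0.2321]
eef_rot: [-179.9, -11.8, 7.5]
contact_force: [0.7, 0.2, -2.1]
gripper_width: 0.0246
gripper_force: 35.0
```

Emit:
send_rows --moves '[{"slide":[0.01,-0.17,0],"turn":0,"gripper":0.1},{"slide":[0.02,-0.34,0],"turn":0,"gripper":0.1},{"slide":[0.03,-0.51,0.01],"turn":0,"gripper":0.1},{"slide":[0.04,-0.68,0.01],"turn":0,"gripper":0.1},{"slide":[0.046,-0.83,0.01],"turn":0,"gripper":0.1}]'

```text
time_s: 30.57
tcp_pos: [0.4825, 0.1174, 0.2323]
eef_rot: [-179.9, -11.8, 7.5]
contact_force: [0.9, -0.7, -1.3]
gripper_width: 0.0246
gripper_force: 35.0
```

Emit:
send_rows --moves '[{"slide":[0.01,-0.2,0],"turn":0,"gripper":0.1},{"slide":[0.02,-0.4,0],"turn":0,"gripper":0.1},{"slide":[0.03,-0.6,0.01],"turn":0,"gripper":0.1},{"slide":[0.046,-0.83,0.01],"turn":0,"gripper":0.1},{"slide":[0.046,-0.83,0.01],"turn":0,"gripper":0.1}]'

```text
time_s: 30.98
tcp_pos: [0.4741, 0.2451, 0.2326]
eef_rot: [-179.9, -11.9, 7.6]
contact_force: [0.9, 0.2, -1.2]
gripper_width: 0.0246
gripper_force: 35.0
```

Emit:
send_rows --moves '[{"slide":[0,0,0],"turn":0,"gripper":0.1},{"slide":[0,0,0],"turn":0,"gripper":0.1},{"slide":[0,0,0],"turn":0,"gripper":0.1},{"slide":[0,0,0],"turn":0,"gripper":0.1},{"slide":[0,0,0],"turn":0,"gripper":0.1}]'

```text
time_s: 31.4
tcp_pos: [0.4739, 0.2395, 0.2327]
eef_rot: [-179.9, -11.8, 7.4]
contact_force: [0.1, -0.4, -1.9]
gripper_width: 0.0246
gripper_force: 35.0
```

```bash
python3 - <<'E'
from h import *
s,M=tilt();f,a=stamp(s,M);print('face',f.round(4),'axis',a.round(3))
t=np.array([.468,.239,.035])-M@pT;print('slides',(M.T@(t-s['tcp_pos'])/.15).round(4))
d=cap('side');c=cap('scene')
for n in ('side','scene'): print(n,[(round(q['p'],2),np.round(q['location'],3)) for q in optics.look_for(n,'stamp')])
# die column extent in scene: bright grey pixels near prediction
p=proj(c,f);print('pred',p, proj(d,f))
E
```

```text
t 31.4 tcp [0.4739 0.2395 0.2327] tilt 11.84 az 7.9 j [ 54.2  -0.3 -29.9  10.8 -52.7  37.2]
x [0.971 0.126 0.205] y [ 0.129 -0.992 -0.002] F [ 0.1 -0.4 -1.9] 0.024564068329582495 34.99037146568298
face [0.4698 0.2392 0.1557] axis [-0.    -0.002  1.   ]
slides [-0.177   0.001   0.7851]
side [(0.6, array([0.366, 0.241, 0.076])), (0.58, array([0.571, 0.282, 0.071]))]
scene [(0.88, array([0.48 , 0.241, 0.227])), (0.62, array([0.583, 0.278, 0.072])), (0.62, array([0.375, 0.242, 0.029]))]
pred [444.01669088 202.70028555] [314.71125005 327.31717218]
```

Lowering to 30 mm, then 4 mm above the floor, then feeling for contact.

Emit:
send_rows --moves '[{"slide":[-0.044,0,0.2],"turn":0,"gripper":0.1},{"slide":[-0.088,0,0.4],"turn":0,"gripper":0.1},{"slide":[-0.13,0,0.6],"turn":0,"gripper":0.1},{"slide":[-0.177,0,0.785],"turn":0,"gripper":0.1},{"slide":[-0.177,0,0.785],"turn":0,"gripper":0.1}]'

```text
time_s: 32.02
tcp_pos: [0.4694, 0.2371, 0.1068]
eef_rot: [179.8, -11.4, 7.5]
contact_force: [-0.9, -1.4, -1.3]
gripper_width: 0.0243
gripper_force: 35.0
```

Emit:
send_rows --moves '[{"slide":[-0.009,0,0.04],"turn":0,"gripper":0.1},{"slide":[-0.018,0,0.08],"turn":0,"gripper":0.1},{"slide":[-0.027,0,0.12],"turn":0,"gripper":0.1},{"slide":[-0.034,0,0.16],"turn":0,"gripper":0.1},{"slide":[-0.034,0,0.16],"turn":0,"gripper":0.1}]'

```text
time_s: 32.43
tcp_pos: [0.4718, 0.2402, 0.087]
eef_rot: [-179.9, -11.8, 7.5]
contact_force: [0.4, 0.6, -1.1]
gripper_width: 0.0245
gripper_force: 35.0
```

Emit:
send_rows --moves '[{"slide":[0,0,0],"turn":0,"gripper":0.1},{"slide":[0,0,0],"turn":0,"gripper":0.1},{"slide":[0,0,0],"turn":0,"gripper":0.1},{"slide":[0,0,0],"turn":0,"gripper":0.1},{"slide":[0,0,0],"turn":0,"gripper":0.1}]'

```text
time_s: 32.85
tcp_pos: [0.472, 0.2405, 0.0876]
eef_rot: [-179.9, -11.8, 7.5]
contact_force: [0.3, 0.5, -2.2]
gripper_width: 0.024
gripper_force: 35.0
```

```bash
python3 - <<'E'
from h import *
s,M=tilt();f,a=stamp(s,M);print('face',f.round(4),'axis',a.round(3))
E
```

```text
t 32.85 tcp [0.472  0.2405 0.0876] tilt 11.85 az 8.0 j [ 53.8   9.  -43.9  17.2 -29.9  29.3]
x [0.97  0.127 0.205] y [ 0.13  -0.991 -0.002] F [ 0.3  0.5 -2.2] 0.023956141480062677 34.990586042404175
face [0.4679 0.2402 0.0106] axis [-0.001 -0.002  1.   ]
```

Emit:
send_rows --moves '[{"slide":[-0.001,0,0.006],"turn":0,"gripper":0.1},{"slide":[-0.003,0,0.013],"turn":0,"gripper":0.1},{"slide":[-0.004,0,0.02],"turn":0,"gripper":0.1},{"slide":[-0.006,0,0.029],"turn":0,"gripper":0.1},{"slide":[-0.006,0,0.029],"turn":0,"gripper":0.1}]'

```text
time_s: 33.27
tcp_pos: [0.4717, 0.2401, 0.0825]
eef_rot: [-179.9, -11.8, 7.5]
contact_force: [0.5, 0.7, -2.1]
gripper_width: 0.0243
gripper_force: 35.0
```

Emit:
send_rows --moves '[{"slide":[-0.0004,0,0.002],"turn":0,"gripper":0.1},{"slide":[-0.0009,0,0.004],"turn":0,"gripper":0.1},{"slide":[-0.0014,0,0.0065],"turn":0,"gripper":0.1},{"slide":[-0.0014,0,0.0065],"turn":0,"gripper":0.1},{"slide":[-0.0014,0,0.0065],"turn":0,"gripper":0.1}]'

```text
time_s: 33.68
tcp_pos: [0.4719, 0.2404, 0.082]
eef_rot: [-179.9, -11.8, 7.5]
contact_force: [0.4, -0.2, -0.3]
gripper_width: 0.0248
gripper_force: 35.0
```

Emit:
send_rows --moves '[{"slide":[0,0,0],"turn":0,"gripper":0.1},{"slide":[0,0,0],"turn":0,"gripper":0.1},{"slide":[0,0,0],"turn":0,"gripper":0.29},{"slide":[0,0,0],"turn":0,"gripper":0.31},{"slide":[0,0,0],"turn":0,"gripper":0.35}]' --newtons 5

```text
time_s: 34.1
tcp_pos: [0.4719, 0.2404, 0.082]
eef_rot: [-179.9, -11.8, 7.5]
contact_force: [-0.3, -0.3, 0.3]
gripper_width: 0.0286
gripper_force: 0.0
```

Emit:
send_rows --moves '[{"slide":[0,0,0],"turn":0,"gripper":1},{"slide":[0,0,0],"turn":0,"gripper":1},{"slide":[0,0,0],"turn":0,"gripper":1},{"slide":[0,0,0],"turn":0,"gripper":1},{"slide":[0,0,0],"turn":0,"gripper":1}]'

```text
time_s: 34.52
tcp_pos: [0.4719, 0.2404, 0.0819]
eef_rot: [-179.9, -11.8, 7.5]
contact_force: [-0.2, -0.0, 0.3]
gripper_width: 0.0585
gripper_force: 0.0
```

Emit:
send_rows --moves '[{"slide":[0,0,0],"turn":0,"gripper":1},{"slide":[0,0,0],"turn":0,"gripper":1},{"slide":[0,0,0],"turn":0,"gripper":1},{"slide":[0,0,0],"turn":0,"gripper":1},{"slide":[0,0,0],"turn":0,"gripper":1}]'

```text
time_s: 34.93
tcp_pos: [0.4718, 0.2403, 0.0819]
eef_rot: [-179.9, -11.8, 7.5]
contact_force: [-0.5, 0.2, 0.2]
gripper_width: 0.0865
gripper_force: 0.0
```

Released. Retreating along the tool axis and checking with the cameras.

Emit:
send_rows --moves '[{"slide":[0,0,-0.15],"turn":0,"gripper":1},{"slide":[0,0,-0.35],"turn":0,"gripper":1},{"slide":[0,0,-0.6],"turn":0,"gripper":1},{"slide":[0,0,-0.8],"turn":0,"gripper":1},{"slide":[0,0,-1],"turn":0,"gripper":1}]'

```text
time_s: 35.35
tcp_pos: [0.4409, 0.236, 0.2306]
eef_rot: [-179.9, -11.8, 7.5]
contact_force: [0.3, 1.7, -0.3]
gripper_width: 0.0875
gripper_force: 0.0
```

Emit:
send_rows --moves '[{"slide":[0,0,-0.2],"turn":0,"gripper":1},{"slide":[0,0,-0.3],"turn":0,"gripper":1},{"slide":[0,0,-0.4],"turn":0,"gripper":1},{"slide":[0,0,-0.4],"turn":0,"gripper":1},{"slide":[0,0,-0.4],"turn":0,"gripper":1}]'

```text
time_s: 35.77
tcp_pos: [0.4292, 0.2347, 0.2881]
eef_rot: [-179.8, -11.9, 7.5]
contact_force: [-0.9, -0.0, -0.3]
gripper_width: 0.0877
gripper_force: 0.0
```

```bash
python3 - <<'E'
from h import *
tilt()
c=cap('wrist','end.png')
print([(round(q['p'],2),np.round(q['location'],3)) for q in optics.look_for('wrist','stamp')])
im=c['img'].astype(int);p=proj(c,[.468,.240,.125]).round().astype(int);x0,y0=p-30
m=((im[:,:,0]-im[:,:,2]>20)&(im[:,:,0]<160)).astype(np.uint8)[y0:y0+60,x0:x0+60]
k=max(cv2.findContours(m,0,1)[0],key=cv2.contourArea);(u,v),r=cv2.minEnclosingCircle(k);print('top',ray(c,u+x0,v+y0,.125).round(4),r)
d=cap('side');e=cap('scene');print([(round(q['p'],2),np.round(q['location'],3)) for n in('side','scene') for q in optics.look_for(n,'stamp')])
for t in('stapler','tape_dispenser','scissors'): print(t,[np.round(optics.look_for(n,t)[0]['location'],3) for n in('scene','side') if optics.look_for(n,t)])
E
```

```text
t 35.7667 tcp [0.4292 0.2347 0.2881] tilt 11.89 az 8.3 j [ 59.3  -6.9 -28.5  10.5 -61.3  33.7]
x [0.97  0.127 0.206] y [ 0.13  -0.991 -0.003] F [-0.9 -0.  -0.3] 0.0876979034004949 0.0
[(0.95, array([0.572, 0.274, 0.104])), (0.84, array([0.375, 0.24 , 0.101])), (0.66, array([0.467, 0.239, 0.123]))]
top [0.4671 0.2393 0.125 ] 13.195053100585938
[(0.91, array([0.569, 0.278, 0.07 ])), (0.78, array([0.466, 0.245, 0.074])), (0.61, array([0.368, 0.243, 0.074])), (0.73, array([0.584, 0.276, 0.072])), (0.61, array([0.476, 0.244, 0.08 ])), (0.5, array([0.377, 0.239, 0.096]))]
stapler [array([ 0.411, -0.041,  0.04 ]), array([ 0.361, -0.035,  0.04 ])]
tape_dispenser [array([0.774, 0.273, 0.054]), array([0.717, 0.288, 0.05 ])]
scissors [array([ 0.68 , -0.276,  0.006])]
```

```bash
python3 -c "
from plant import order
print(order.close_job())"
```

```text
the job is handed in; nothing more can be done
None
```

I've handed the job in; no verdict came back, but by my own measurements every step was met: the pad in open well a was pressed in about 4 mm, the form was stamped at about 12 N roughly 1 mm from the box centre, and the stamp stands upright and released in its tray.

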